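Riddle grinding balls over the grate

TASK

Take the scoop of mixed grinding balls by its handle and tip it over the grate, so that the small balls drop through into the pan and the two big ones stay on top. Stand the empty scoop back on the table, level, then pick the two big balls off the grate and put them in the round steel dish, lowering them in rather than dropping them from a height. Leave everything else where it stands.

Things in the scene. Friction and masses are not known exactly. Their poses are not given: they have to be found in the camera images.
- scoop_handle (a point): middle of the level bar handle of the grey plastic hand scoop: bar 16 mm wide (y), 22 mm high, 96 mm long (x), centre line 44 mm above the table as the scoop stands there, sticking out freely behind the scoop's back wall, which is 45 mm ahead of this point; grasp it from above across its width. x points along the handle to the scoop's open mouth, y across, z up
- scoop_mouth (a point): middle of the scoop's front lip, where the balls roll out: 176 mm ahead of the handle point along the scoop's x and 26 mm lower; same axes. Inside, the last 37 mm before the lip are a ramp rising at 22 degrees, which keeps the balls in while the scoop is level: they roll out only when the nose is tipped down more than that; 35 to 45 degrees empties it
- scoop: the scoop (150 g): 112 mm wide outside, side walls 40 mm high, back wall 46 mm, flat floor 4 mm thick and 96 mm long, then the ramp; origin under the middle of the flat floor (0 height when standing on the table), 93 mm ahead of the handle point; same axes
- grate: square metal grate tray fixed to the table, 208 mm wide, rim 108 mm high; origin under its centre at table height, x, y along its sides. Crossed 6 mm round bars, axes 75 mm up, pitch 33 mm: 4 x 4 openings, 27 mm clear, centred at +-16.5 and +-49.5 mm. A ledge slopes 15 degrees down from the rim walls (inner face 101 mm from the middle) to 3 mm above the outer bars (66 mm). Pan floor below at 4 mm
- dish: round open steel dish, 130 mm across the rim, 40 mm high, bowl-shaped, walls 3 mm, inner floor 4 mm above the table, 400 g, loose; a big ball resting in its middle has its centre 25 mm up; origin at the centre of its underside
- big1_center (a point): big white smooth (slippery) glazed porcelain grinding ball, 42 mm diameter, 90 g; the point is its centre. Starts on the scoop's floor. Resting in an opening of the grate its centre is 17.5 mm above the bars' axes (about 92 mm above the table)
- big2_center (a point): big white smooth (slippery) glazed porcelain grinding ball, 42 mm diameter, 90 g; the point is its centre. Starts on the scoop's floor. Resting in an opening of the grate its centre is 17.5 mm above the bars' axes (about 92 mm above the table)
- small1_center (a point): small white smooth glazed porcelain grinding ball, 20 mm diameter, 11 g; the point is its centre. Starts on the scoop's floor
- small2_center (a point): small white smooth glazed porcelain grinding ball, 20 mm diameter, 11 g; the point is its centre. Starts on the scoop's floor
- small3_center (a point): small white smooth glazed porcelain grinding ball, 20 mm diameter, 11 g; the point is its centre. Starts on the scoop's floor
- small4_center (a point): small white smooth glazed porcelain grinding ball, 20 mm diameter, 11 g; the point is its centre. Starts on the scoop's floor
- jar: bystander: amber screw-cap jar, 60 mm diameter, 60 mm high; origin at the centre of its underside. It stands in one of two places to the robot's right, the dish in the other
- bottle: bystander: white plastic bottle, 84 mm diameter, 170 mm high; origin under its centre
- beaker: bystander: empty glass beaker, 70 mm diameter, 90 mm high; origin under its centre
- brush: bystander: lab brush lying on the table
- spatula: bystander: spatula lying on the table behind the grate
- sieve: bystander: brass sieve ring, 100 mm diameter, 30 mm high, lying on the table; origin under its centre
Not all that is in view belongs to the job. Leave any purple look-alike of the part that bears big1_center alone.

How it is judged:
On the way, in this order (a step that is already met when the one before it is completed fails the run):
1. the scoop is tipped nose-down with its mouth over the grate (angle between scoop's own z axis and vertical above 0.2 rad and horizontal distance between scoop_mouth and grate below 0.11 m and height (world z) of scoop_mouth above 0.07 m).
2. all four small balls have dropped through into the pan and both big balls lie on the grate (x of small1_center in the frame of grate between -0.104 and 0.104 m and y of small1_center in the frame of grate between -0.104 and 0.104 m and height (world z) of each of small1_center, small2_center, small3_center, small4_center below 0.06 m and x of small2_center in the frame of grate between -0.104 and 0.104 m and y of small2_center in the frame of grate between -0.104 and 0.104 m and x of small3_center in the frame of grate between -0.104 and 0.104 m and y of small3_center in the frame of grate between -0.104 and 0.104 m and x of small4_center in the frame of grate between -0.104 and 0.104 m and y of small4_center in the frame of grate between -0.104 and 0.104 m and x of big1_center in the frame of grate between -0.1 and 0.1 m and y of big1_center in the frame of grate between -0.1 and 0.1 m and height (world z) of big1_center between 0.08 and 0.125 m and x of big2_center in the frame of grate between -0.1 and 0.1 m and y of big2_center in the frame of grate between -0.1 and 0.1 m and height (world z) of big2_center between 0.08 and 0.125 m), for 0.2 s.
3. the scoop stands level on the table again, let go, with both big balls still on the grate (height (world z) of scoop below 0.006 m and angle between scoop's own z axis and vertical below 0.1 rad and contact force between scoop and the fingers below 0.05 N and x of big1_center in the frame of grate between -0.1 and 0.1 m and y of big1_center in the frame of grate between -0.1 and 0.1 m and height (world z) of big1_center between 0.08 and 0.125 m and x of big2_center in the frame of grate between -0.1 and 0.1 m and y of big2_center in the frame of grate between -0.1 and 0.1 m and height (world z) of big2_center between 0.08 and 0.125 m), for 0.2 s.
At the end, for the whole second after the job is handed in: The four small balls are in the pan below the bars; both big balls lie still (under 0.15 m/s) in the dish, within 55 mm of its middle and centres below 60 mm; dish and scoop stand level on the table (within 0.1 rad and 6 mm), the scoop at rest (under 0.02 m/s) (x of small1_center in the frame of grate between -0.104 and 0.104 m and y of small1_center in the frame of grate between -0.104 and 0.104 m and height (world z) of each of small1_center, small2_center, small3_center, small4_center, big1_center, big2_center below 0.06 m and x of small2_center in the frame of grate between -0.104 and 0.104 m and y of small2_center in the frame of grate between -0.104 and 0.104 m and x of small3_center in the frame of grate between -0.104 and 0.104 m and y of small3_center in the frame of grate between -0.104 and 0.104 m and x of small4_center in the frame of grate between -0.104 and 0.104 m and y of small4_center in the frame of grate between -0.104 and 0.104 m and horizontal distance between each of big1_center, big2_center and dish below 0.055 m and linear speed of each of big1, big2 below 0.15 m/s and angle between each of dish, scoop's own z axis and vertical below 0.1 rad and height (world z) of each of dish, scoop below 0.006 m and height (world z) of scoop above -0.006 m and linear speed of scoop below 0.02 m/s); the robot touches nothing.
It fails at once if a bystander (jar, bottle, beaker, brush, spatula or sieve ring) is pushed more than 40 mm from where it stood (distance of any of jar, bottle, beaker, brush, spatula, sieve from where it was at the start of the episode above 0.04 m).
It fails at once if a big ball is dropped into the dish from well above it (it moves faster than 1.1 m/s near the dish, a fall of about 6 cm, out of the fingers) ((horizontal distance between big1_center and dish below 0.065 m and linear speed of big1 above 1.1 m/s and contact force between big1 and the fingers below 0.05 N) or (horizontal distance between big2_center and dish below 0.065 m and linear speed of big2 above 1.1 m/s and contact force between big2 and the fingers below 0.05 N)).
It also fails if it takes over 70 s, if anything falls off the work surface, if the arm or the gripper's body presses on something with over 40 N, if the wrist force passes 120 N, or if a joint passes its speed limit or range.

ROBOT

A 6-joint arm with a two-finger parallel gripper is mounted at the origin on the work surface. World frame = base frame: x ahead of the robot, y to its left, z up, the work surface at z = 0. Lengths are in m, angles in rad, forces in N, time in s.
With the tool pointing down it reaches from about 0.3 to 0.85 m from the base axis. Payload 5.4 kg.
Tool frame: the origin (TCP) lies at the very end of the fingers, on their centre line; the grasp point (between the pads) lies behind it (tcp_to_grasp is the y of the grasp point in the tool frame, in m); y points along the fingers, z is the direction in which the jaws open and shut, and the axes are right-handed (so a half turn about y gives the same grasp; the last joint's range is limited). The gripper opens to 85 mm and grips with 20 to 120 N. Pads are 22 mm wide; open, the fingers measure 114 mm over their backs; the gripper's body (76 mm by 85 mm) begins 54 mm behind the grasp point. The pads swing forward as they close: fully open they stand 13 mm farther back than shut.
Start: joints at [1.109, 0.158, 1.597, -0, 1.386, -0.21], TCP at [0.143, 0.557, 0.231] pointing down, gripper open.
Joint ranges: [-2.91, 2.91], [-0.94, 2.29], [0.18, 2.7], [-1.29, 4.43], [0.17, 2.64], [-3, 3]. Speed limits (rad/s): [2.57, 2.57, 3.14, 3.14, 3.14, 3.14].

INTERFACE

Orientations are given as a unit quaternion [x, y, z, w].
In Python, from plant import sense, read_camera, close_job, tcp_to_grasp gives the robot as it stands.
- The arm moves only by the shell command python3 -m handwheel 'ROWS' [FORCE]. ROWS is JSON, a list of rows, each an object of numbers: "gripper": the finger opening in m, from 0 to 0.0854; "tx", "ty", "tz": the shift along the tool's x, y, z in m; "roll": the turn about the tool's y in rad. A call has 1 to 5 rows; each row shifts and turns the commanded pose from where the row before left it, along the tool's axes as they then stand; what a row does not reach is not made up. A row lasts 1/8 s, in which the tool goes at most 62.5 mm and 10.7 degrees, less where a joint would pass 70% of its speed; a pose out of reach is approached as far as the arm can. A call with a gripper value outside its range is refused whole. The fingers move at their own pace and stop on an object; FORCE is the grip in N (left out, the last holds). Time passes only in rows, so rows that do not move let the fingers close. It gives the time, the measured TCP pose, the force and the opening at its end, in the units of the state.
- sense(): the state, without advancing time (a new reading comes with each control period).
- read_camera(name): name is "scene" or "side" or "wrist"; returns a dict with "frame" (480x640x3 uint8, red, green, blue), "fx", "fy", "cx", "cy" (pixels), "k1" (the pictures are not rectified: a ray, as slopes to the right and down, at radius r is drawn at 1 + k1 r^2 times it, then the intrinsics apply), "view" (4x4, takes a point from world to camera coordinates). Camera axes: x right, y down, z forward; pixel columns grow to the right and rows downward; lengths in m; the calibration is good to about 2 mm. A picture is of the moment at which its call begins. There is no depth.
- close_job(): hands the job in, once; it reports no verdict.
The state is a dict: "time_s": time; "joint_pos": joint angles; "dq": joint speeds; "joint_torque": joint torques, N m; "tool_pos": TCP position; "tool_rot": TCP orientation; "contact_force": force on the tool from outside, world axes, zero at the start; "ft_torque": the same for the moment, N m; "finger_gap": opening from 0.0 (shut) to 1.0 (fully open).
Only numpy, scipy, OpenCV 4.12 (cv2) and the standard library are available. Lean on these libraries where they do the work, as an engineer would, in place of code of your own. Each camera call takes 0.05 s, during which the arm holds its last target.

## Working session

There is one attempt and no reset: what is moved stays moved. The work goes in short steps, Python scripts to look and compute and a shell command to move; the robot and the scene stay as the last step left them, time stands still between calls to the robot, and variables do not carry over. Pictures are saved under pics/ and viewed, and the job is handed in when it is done.

```bash
ls; mkdir -p pics; python3 - <<'E'
from plant import *
import cv2
print(sense()); print(tcp_to_grasp)
for n in ["scene","side","wrist"]:
    c=read_camera(n); cv2.imwrite(f"pics/{n}0.png",c["frame"][:,:,::-1]); print(n,c["fx"],c["cx"],c["cy"],c["k1"],c["view"])
E
```

```text
pics
{'time_s': 0.0, 'joint_pos': array([ 1.10890897e+00,  1.59054182e-01,  1.59823884e+00,  3.28266176e-05,
        1.38620305e+00, -2.10085383e-01]), 'dq': array([ 5.86025932e-05, -9.05062845e-04, -1.10696531e-04,  1.28617373e-04,
        3.89762071e-05, -6.94811491e-04]), 'joint_torque': array([ 1.11889813e-04, -3.96010745e+01, -3.31423116e+01, -9.11734901e-05,
        8.65666108e-03,  7.62143202e-07]), 'tool_pos': array([0.14298958, 0.55631638, 0.23031071]), 'tool_rot': array([ 0.70214097, -0.08902516,  0.08855988, -0.70087783]), 'contact_force': array([ 1.02376649, -0.34045753, -0.44788198]), 'ft_torque': array([-0.05690312,  0.01831596, -0.02231461]), 'finger_gap': 1.0006295523478879}
-0.0187
scene 521.5351914420538 324.119450885617 237.1128222995362 -0.0832327412298006 [[-0.57363093  0.81892041  0.01780205  0.23528279]
 [ 0.63320986  0.45712298 -0.62456694 -0.3454351 ]
 [-0.51960834 -0.34699848 -0.78076836  1.66720296]
 [ 0.          0.          0.          1.        ]]
side 557.5027321091817 319.96190743153585 245.40184262477882 -0.1628258626270692 [[-0.94698722 -0.3204976  -0.02228229  0.55236042]
 [-0.19454464  0.62725848 -0.75412147  0.09140389]
 [ 0.25567088 -0.70980849 -0.65635685  1.12270025]
 [ 0.          0.          0.          1.        ]]
wrist 430.63160345106405 317.72479844756316 235.01933289977745 -0.09185151968343493 [[ 0.24921831  0.96844442 -0.00237372 -0.57318047]
 [ 0.92255745 -0.23666283  0.30475969 -0.03962922]
 [ 0.29458105 -0.07814159 -0.95242632  0.38152305]
 [ 0.          0.          0.          1.        ]]
```

View pics/scene0.png

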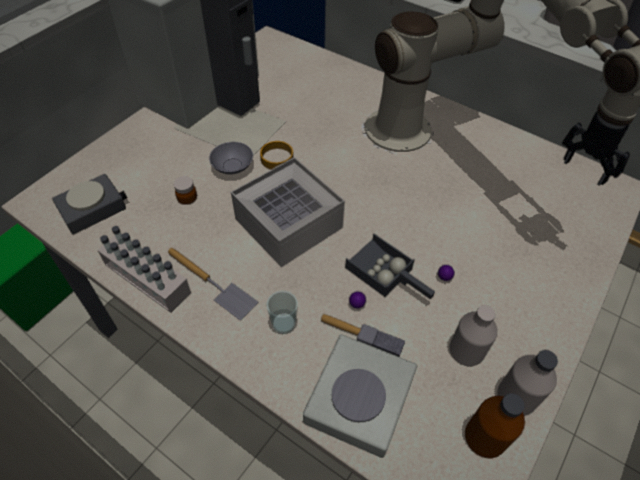

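View pics/side0.png

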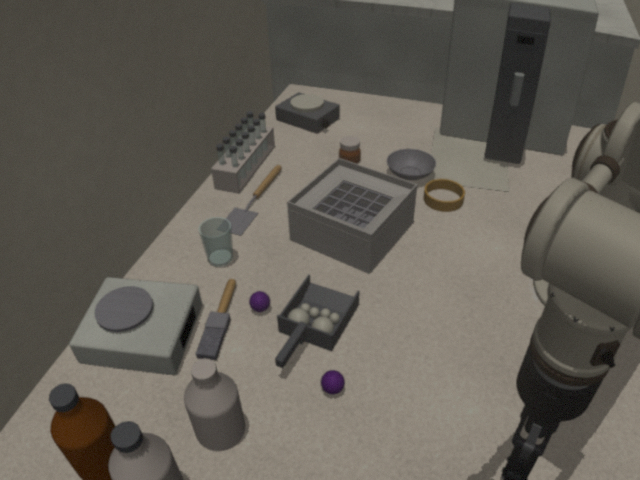

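View pics/wrist0.png

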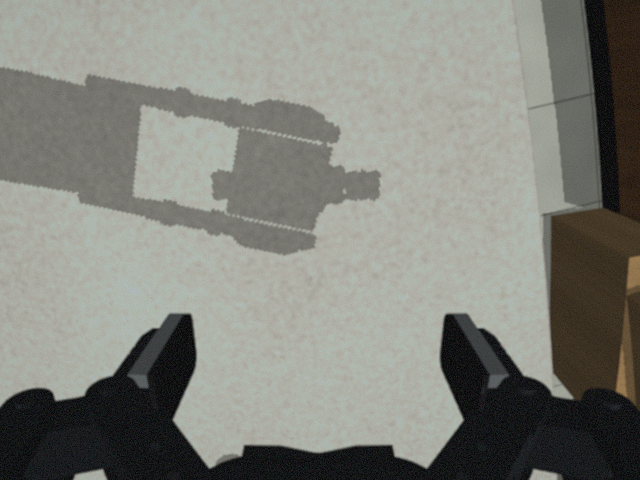

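```bash
cat > h.py <<'E'
import numpy as np, cv2
from plant import *
from scipy.spatial.transform import Rotation as R
def K(c): return np.array([[c["fx"],0,c["cx"]],[0,c["fy"],c["cy"]],[0,0,1.]])
def D(c): return np.array([c["k1"],0,0,0.])
def ray(c,p):
    u=cv2.undistortPoints(np.array([[p]],float),K(c),D(c))[0,0]
    V=np.array(c["view"]); d=V[:3,:3].T@np.array([u[0],u[1],1]); o=-V[:3,:3].T@V[:3,3]; return o,d
def at(c,p,z):
    o,d=ray(c,p); return o+d*(z-o[2])/d[2]
def proj(c,P):
    V=np.array(c["view"]); P=np.atleast_2d(P).astype(float)
    return cv2.projectPoints(P,cv2.Rodrigues(V[:3,:3])[0],V[:3,3],K(c),D(c))[0][:,0]
def tri(cs,ps):
    A=np.zeros((3,3));b=np.zeros(3)
    for c,p in zip(cs,ps):
        o,d=ray(c,p); d=d/np.linalg.norm(d); M=np.eye(3)-np.outer(d,d); A+=M;b+=M@o
    return np.linalg.solve(A,b)
def crop(c,x,y,w,h,s,name):
    f=c["frame"][y:y+h,x:x+w,::-1]; cv2.imwrite(name,cv2.resize(f,None,fx=s,fy=s,interpolation=cv2.INTER_CUBIC))
E
python3 - <<'E'
from h import *
a=read_camera("scene");b=read_camera("side")
crop(a,220,130,240,180,3.3,"pics/s1.png"); crop(b,230,140,240,240,2.4,"pics/d1.png")
E
```

```text
(no output)
```

View pics/s1.png

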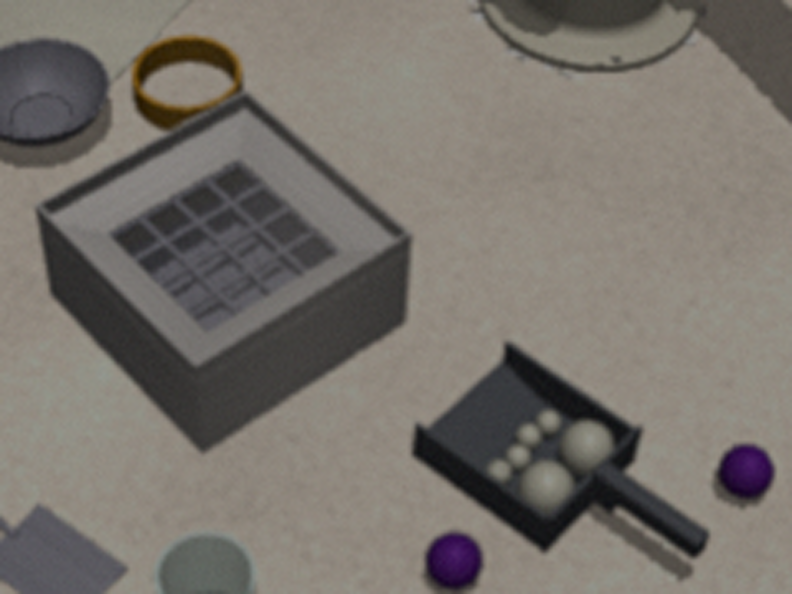

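View pics/d1.png

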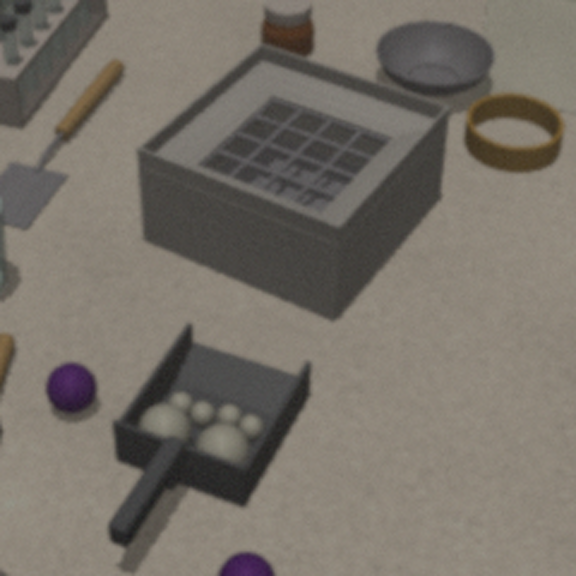

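```bash
cat > fit.py <<'E'
from h import *
from scipy.optimize import least_squares
a=read_camera("scene");b=read_camera("side")
S=lambda x,y:(220+x/3.3,130+y/3.3)
T=lambda x,y:(230+x/2.4,140+y/2.4)
def fit(obs,x0,fz=False):
    def res(q):
        c,s=np.cos(q[2]),np.sin(q[2]); r=[]
        for cam,P,p in obs:
            W=[q[0]+c*P[0]-s*P[1],q[1]+s*P[0]+c*P[1],P[2]]
            r+=list(proj(cam,W)[0]-np.array(p))
        return np.array(r)
    o=least_squares(res,x0,loss="soft_l1"); print(o.x.round(4),np.degrees(o.x[2])); print(o.fun.reshape(-1,2).round(1).tolist()); return o.x
h=.104
for P,p,q in []: pass
cor={'far':(243,97),'left':(43,210),'right':(410,238),'near':(203,365)}
W={k:at(a,S(*v),.108) for k,v in cor.items()}
corS={'far':(446,110),'left':(264,50),'right':(337,232),'near':(140,152)}
W2={k:at(b,T(*v),.108) for k,v in corS.items()}
for k in W: print(k,W[k].round(3),W2[k].round(3))
print("grate c",sum(W.values())/4,sum(W2.values())/4)
print("handle end",at(a,S(697,540),.048).round(4),at(b,T(122,530),.048).round(4), tri([a,b],[S(697,540),T(122,530)]).round(4))
print("root",at(a,S(608,473),.055).round(4),at(b,T(178,448),.055).round(4))
print("front tops",at(a,S(508,345),.04),at(a,S(418,425),.04),at(b,T(308,365),.04),at(b,T(190,327),.04))
for n,p,q,z in [("purpR",(746,471),(246,578),.021),("purpL",(455,560),(71,388),.021),("big A",(587,446),(222,450),.025),("big B",(548,487),(165,422),.025)]:
    print(n,at(a,S(*p),z).round(3),at(b,T(*q),z).round(3))
E
python3 fit.py
```

```text
far [ 0.399 -0.111  0.108] [ 0.392 -0.105  0.108]
left [ 0.592 -0.16   0.108] [ 0.583 -0.153  0.108]
right [0.449 0.087 0.108] [0.444 0.094 0.108]
near [0.64  0.035 0.108] [0.639 0.039 0.108]
grate c [ 0.51994984 -0.03727083  0.108     ] [ 0.51426097 -0.03106902  0.108     ]
handle end [0.524  0.3868 0.048 ] [0.5213 0.3892 0.048 ] [0.5222 0.3867 0.045 ]
root [0.5152 0.3074 0.055 ] [0.507 0.31  0.055]
front tops [0.44461043 0.17997849 0.04      ] [0.55032238 0.16556514 0.04      ] [0.44161342 0.18365031 0.04      ] [0.5474228  0.17059513 0.04      ]
purpR [0.429 0.384 0.021] [0.43  0.383 0.021]
purpL [0.623 0.247 0.021] [0.624 0.249 0.021]
big A [0.482 0.275 0.025] [0.484 0.278 0.025]
big B [0.532 0.27  0.025] [0.536 0.264 0.025]
```

```bash
cat > go.py <<'E'
import sys
from h import *
# usage: go.py x y z jawdir_deg (direction of tool z, mod 180)
def tell(x,y,z,ang=None):
    s=sense(); M=R.from_quat(s["tool_rot"]).as_matrix(); p=s["tool_pos"]
    d=np.array([x,y,z])-p
    print("t",round(s["time_s"],2),"pos",p.round(4),"gap",round(s["finger_gap"],3),"F",s["contact_force"].round(1),"j",s["joint_pos"].round(2))
    zdir=np.degrees(np.arctan2(M[1,2],M[0,2])); print("tool axes x",M[:,0].round(3),"y",M[:,1].round(3),"z",M[:,2].round(3),"zdir",zdir.round(1))
    print("tool-frame delta (before roll)",(M.T@d).round(4))
    if ang is not None:
        e=(ang-zdir+90)%180-90
        # yaw +e about world z = roll -e about tool y (down)
        print("roll needed",np.radians(e*np.sign(M[2,1])).round(4))
        M2=R.from_euler('z',np.radians(e)).as_matrix()@M
        print("delta after roll",(M2.T@d).round(4))
if __name__=="__main__": tell(*map(float,sys.argv[1:]))
E
python3 go.py 0.520 0.365 0.12 -7.5
```

```text
t 0.35 pos [0.1432 0.5567 0.2311] gap 0.995 F [ 0.5 -1.1 -0.4] j [ 1.11  0.16  1.6   0.    1.39 -0.21]
tool axes x [ 0.968 -0.249 -0.   ] y [-0. -0. -1.] z [ 0.249  0.968 -0.   ] zdir 75.6
tool-frame delta (before roll) [ 0.4127  0.1111 -0.0918]
roll needed 1.4499
delta after roll [0.1409 0.1109 0.3986]
```

```bash
python3 -m handwheel '[{"tx":0.058,"tz":-0.013,"gripper":0.05},{"tx":0.058,"tz":-0.013},{"tx":0.058,"tz":-0.013},{"tx":0.058,"tz":-0.013},{"tx":0.058,"tz":-0.013}]' 40; python3 -m handwheel '[{"tx":0.058,"tz":-0.013,"roll":0.18},{"roll":0.18},{"roll":0.18},{"roll":0.18},{"roll":0.18}]'; python3 -m handwheel '[{"roll":0.18},{"roll":0.18},{"roll":0.18},{}]'; python3 go.py 0.520 0.365 0.12 -7.5; python3 - <<'E'
from h import *
c=read_camera("wrist"); cv2.imwrite("pics/w1.png",c["frame"][:,:,::-1])
for P in [(0.523,.388,.055),(.517,.340,.055),(.511,.295,.055)]: print(proj(c,P).round(0))
E
```

```text
t 0.35 pos [0.1432 0.5567 0.2311] gap 0.995 F [ 0.5 -1.1 -0.4] j [ 1.11  0.16  1.6   0.    1.39 -0.21]
tool axes x [ 0.968 -0.249 -0.   ] y [-0. -0. -1.] z [ 0.249  0.968 -0.   ] zdir 75.6
tool-frame delta (before roll) [ 0.4127  0.1111 -0.0918]
roll needed 1.4499
delta after roll [0.1409 0.1109 0.3986]
[[257. 562.]]
[[216. 564.]]
[[177. 565.]]$[0]: bad value
$[0]: bad value
$[0]: bad value
```

View pics/w1.png

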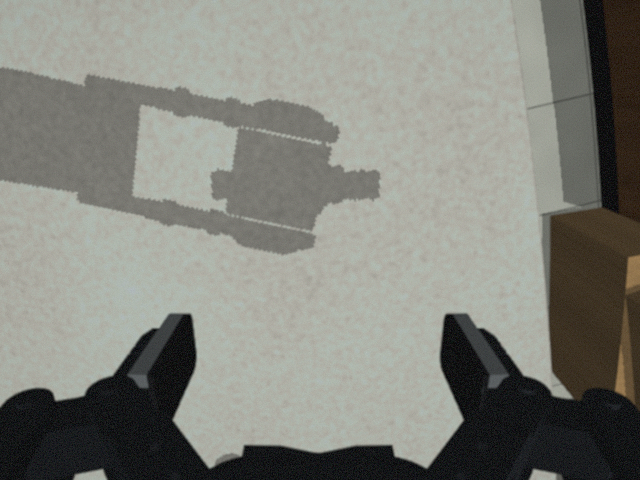

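```bash
python3 -m handwheel '[{"gripper":0.05,"tx":0.058,"ty":0,"tz":-0.013,"roll":0},{"gripper":0.05,"tx":0.058,"ty":0,"tz":-0.013,"roll":0},{"gripper":0.05,"tx":0.058,"ty":0,"tz":-0.013,"roll":0},{"gripper":0.05,"tx":0.058,"ty":0,"tz":-0.013,"roll":0},{"gripper":0.05,"tx":0.058,"ty":0,"tz":-0.013,"roll":0}]' 40
```

```text
time_s: 1.02
tool_pos: [0.4095, 0.4206, 0.2315]
tool_rot: [-0.701, 0.089, -0.089, 0.702]
contact_force: [0.1, 0.7, -0.2]
finger_gap: 0.584
```

```bash
python3 -m handwheel '[{"gripper":0.05,"tx":0.058,"ty":0,"tz":-0.013,"roll":0},{"gripper":0.05,"tx":0.058,"ty":0,"tz":-0.013,"roll":0},{"gripper":0.05,"tx":0,"ty":0,"tz":0,"roll":0.18},{"gripper":0.05,"tx":0,"ty":0,"tz":0,"roll":0.18},{"gripper":0.05,"tx":0,"ty":0,"tz":0,"roll":0.18}]';  python3 -m handwheel '[{"gripper":0.05,"tx":0,"ty":0,"tz":0,"roll":0.18},{"gripper":0.05,"tx":0,"ty":0,"tz":0,"roll":0.18},{"gripper":0.05,"tx":0,"ty":0,"tz":0,"roll":0.18},{"gripper":0.05,"tx":0,"ty":0,"tz":0,"roll":0.18},{"gripper":0.05,"tx":0,"ty":0,"tz":0,"roll":0.18}]';python3 go.py 0.520 0.365 0.12 -7.5; python3 - <<'E'
from h import *
c=read_camera("wrist"); cv2.imwrite("pics/w2.png",c["frame"][:,:,::-1])
for P in [(0.523,.388,.055),(.517,.340,.055),(.511,.295,.055)]: print(proj(c,P).round(0))
E
```

```text
time_s: 1.65
tool_pos: [0.514, 0.3673, 0.2311]
tool_rot: [0.652, -0.275, 0.275, -0.651]
contact_force: [0.3, 0.5, 0.6]
finger_gap: 0.585
time_s: 2.28
tool_pos: [0.5138, 0.3675, 0.2312]
tool_rot: [-0.467, 0.531, -0.531, 0.467]
contact_force: [-0.3, 0.4, -0.1]
finger_gap: 0.585
t 2.27 pos [0.5138 0.3675 0.2312] gap 0.585 F [-0.3  0.4 -0.1] j [0.43 0.3  1.43 0.   1.41 0.56]
tool axes x [-0.127 -0.992  0.   ] y [-0. -0. -1.] z [ 0.992 -0.127 -0.   ] zdir -7.3
tool-frame delta (before roll) [0.0017 0.1112 0.0065]
roll needed 0.0039
delta after roll [0.0017 0.1112 0.0065]
[[327. 176.]]
[[327. 237.]]
[[326. 290.]]
```

View pics/w2.png

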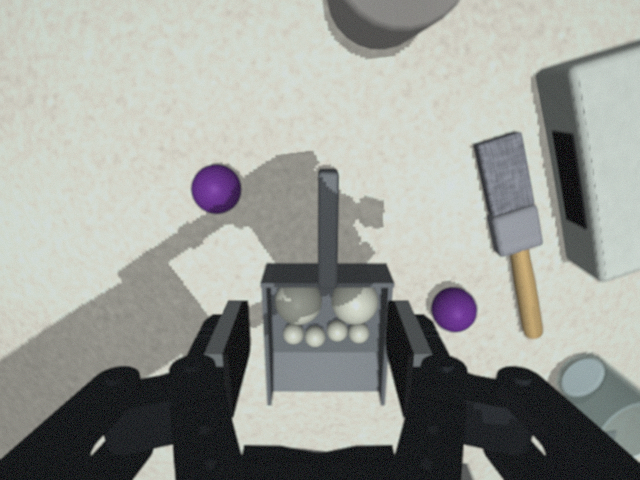

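```bash
python3 -m handwheel '[{"gripper":0.05,"tx":0.002,"ty":0.05,"tz":0.007,"roll":0},{"gripper":0.05,"tx":0,"ty":0.05,"tz":0,"roll":0},{"gripper":0.05,"tx":0,"ty":0.05,"tz":0,"roll":0},{"gripper":0.05,"tx":0,"ty":0.045,"tz":0,"roll":0},{"gripper":0.05,"tx":0,"ty":0,"tz":0,"roll":0}]' 40; python3 -m handwheel '[{"gripper":0,"tx":0,"ty":0,"tz":0,"roll":0},{"gripper":0,"tx":0,"ty":0,"tz":0,"roll":0},{"gripper":0,"tx":0,"ty":0,"tz":0,"roll":0},{"gripper":0,"tx":0,"ty":0,"tz":0,"roll":0},{"gripper":0,"tx":0,"ty":0,"tz":0,"roll":0}]' 30
 python3 - <<'E'
from h import *
c=read_camera("wrist"); cv2.imwrite("pics/w3.png",c["frame"][:,:,::-1])
b=read_camera("side");crop(b,200,200,240,220,2.6,"pics/d3.png")
E
```

```text
time_s: 2.95
tool_pos: [0.517, 0.3631, 0.032]
tool_rot: [-0.473, 0.53, -0.528, 0.466]
contact_force: [0.2, -0.6, 0.6]
finger_gap: 0.583
time_s: 3.58
tool_pos: [0.5224, 0.3661, 0.0391]
tool_rot: [0.467, -0.529, 0.53, -0.471]
contact_force: [-0.8, 2.4, 6.0]
finger_gap: 0.179
```

View pics/w3.png

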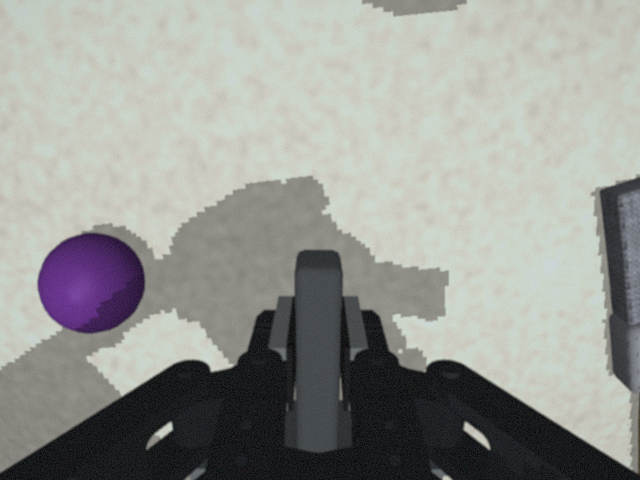

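View pics/d3.png

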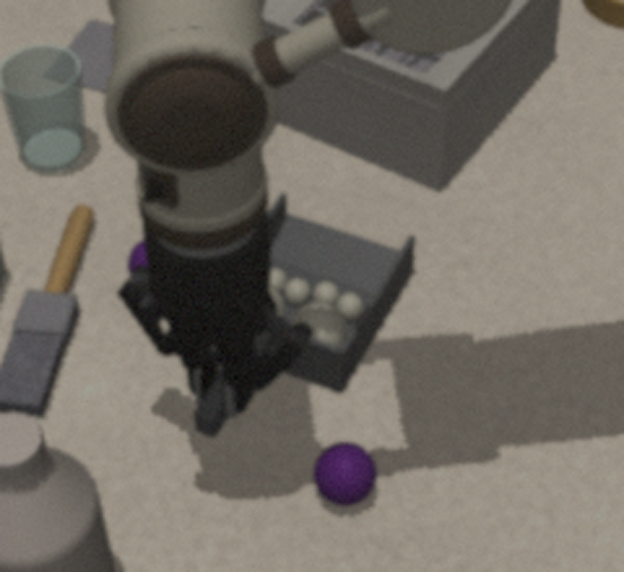

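```bash
python3 -m handwheel '[{"gripper":0,"tx":0,"ty":-0.008,"tz":0,"roll":0},{"gripper":0,"tx":0,"ty":-0.008,"tz":0,"roll":0},{"gripper":0,"tx":0,"ty":-0.008,"tz":0,"roll":0},{"gripper":0,"tx":0,"ty":0,"tz":0,"roll":0}]' 40;
 python3 - <<'E'
from h import *
c=read_camera("wrist"); cv2.imwrite("pics/w4.png",c["frame"][:,:,::-1])
b=read_camera("side");crop(b,200,200,240,220,2.6,"pics/d4.png")
b=read_camera("scene");crop(b,300,180,240,180,3,"pics/s4.png")
E
```

```text
time_s: 4.18
tool_pos: [0.521, 0.365, 0.0611]
tool_rot: [0.468, -0.529, 0.529, -0.469]
contact_force: [0.6, 0.3, -4.0]
finger_gap: 0.177
```

View pics/s4.png

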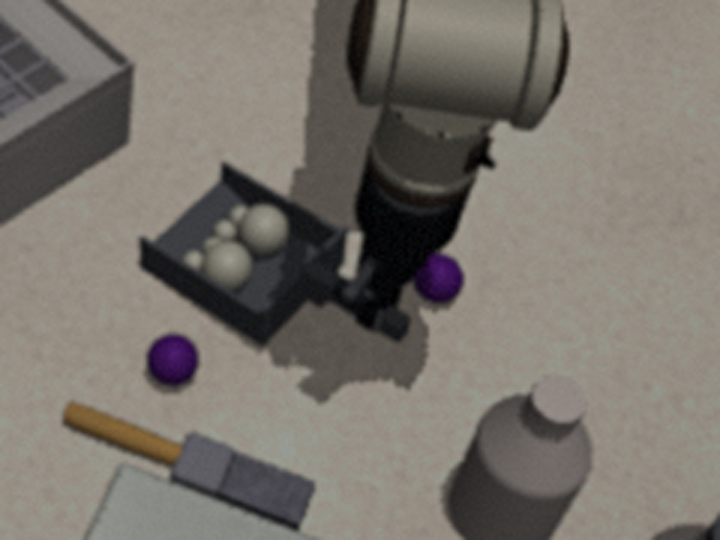

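View pics/d4.png

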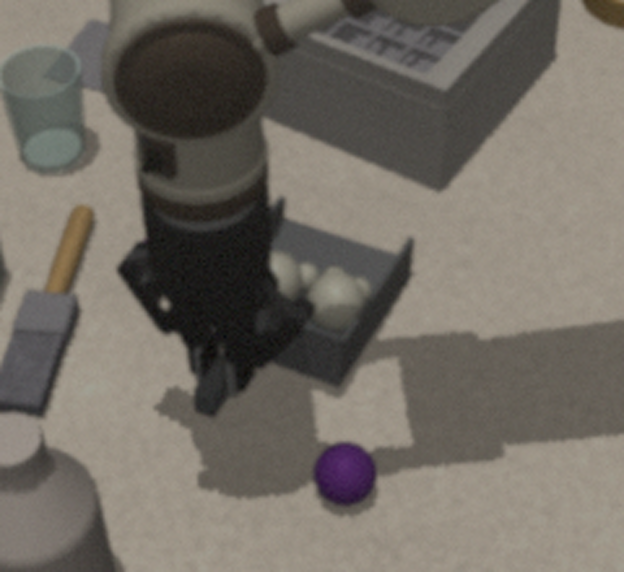

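```bash
python3 -m handwheel '[{"gripper":0,"tx":0,"ty":0,"tz":0,"roll":0},{"gripper":0,"tx":0,"ty":0,"tz":0,"roll":0},{"gripper":0,"tx":0,"ty":-0.006,"tz":0,"roll":0},{"gripper":0,"tx":0,"ty":-0.007,"tz":0,"roll":0},{"gripper":0,"tx":0,"ty":-0.007,"tz":0,"roll":0}]' 120;
 python3 - <<'E'
from h import *
b=read_camera("side");crop(b,200,200,240,220,2.6,"pics/d5.png")
b=read_camera("scene");crop(b,300,180,240,180,3,"pics/s5.png")
E
```

```text
time_s: 4.95
tool_pos: [0.5205, 0.3647, 0.0808]
tool_rot: [-0.469, 0.529, -0.529, 0.469]
contact_force: [-0.2, 0.4, -4.1]
finger_gap: 0.149
```

View pics/s5.png

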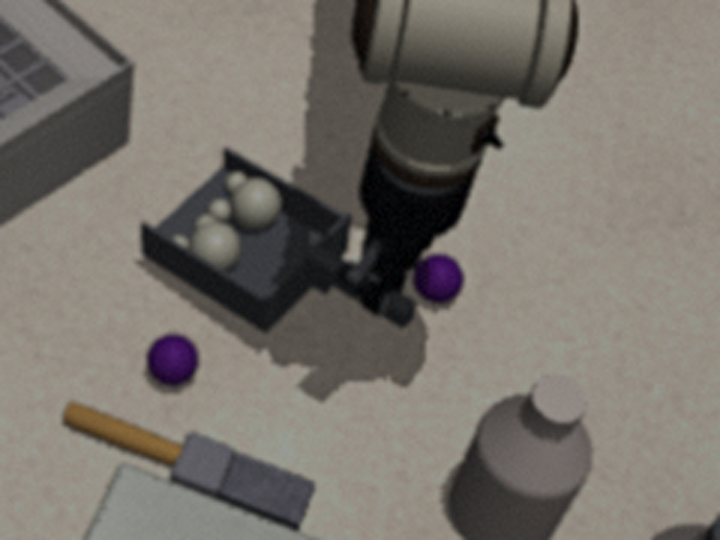

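View pics/d5.png

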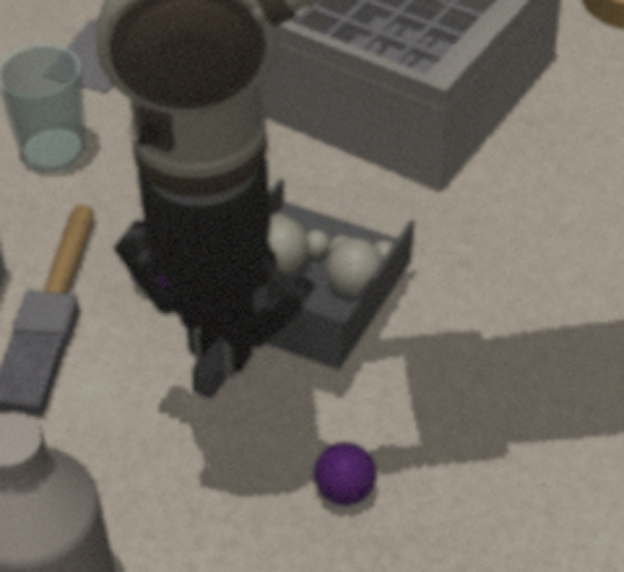

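```bash
python3 -m handwheel '[{"gripper":0,"tx":0,"ty":-0.015,"tz":0,"roll":0},{"gripper":0,"tx":0,"ty":-0.025,"tz":0,"roll":0},{"gripper":0,"tx":0,"ty":-0.03,"tz":0,"roll":0},{"gripper":0,"tx":0,"ty":-0.03,"tz":0,"roll":0},{"gripper":0,"tx":0,"ty":-0.02,"tz":0,"roll":0}]' 120;
 python3 - <<'E'
from h import *
b=read_camera("side");crop(b,200,140,240,220,2.6,"pics/d6.png")
b=read_camera("scene");crop(b,300,140,240,180,3.3,"pics/s6.png")
E
python3 go.py .52 .365 .2 -7.5
```

```text
time_s: 5.68
tool_pos: [0.5211, 0.365, 0.2029]
tool_rot: [0.468, -0.529, 0.53, -0.47]
contact_force: [0.2, 0.3, -4.4]
finger_gap: 0.152
t 5.78 pos [0.522  0.3654 0.2038] gap 0.15 F [ 0.6  1.  -4.4] j [ 0.42  0.33  1.45 -0.    1.36  0.54]
tool axes x [-0.121 -0.993 -0.003] y [ 0.005  0.002 -1.   ] z [ 0.993 -0.121  0.005] zdir -6.9
tool-frame delta (before roll) [ 0.0007  0.0038 -0.002 ]
roll needed 0.0099
delta after roll [ 0.0007  0.0038 -0.002 ]
```

View pics/s6.png

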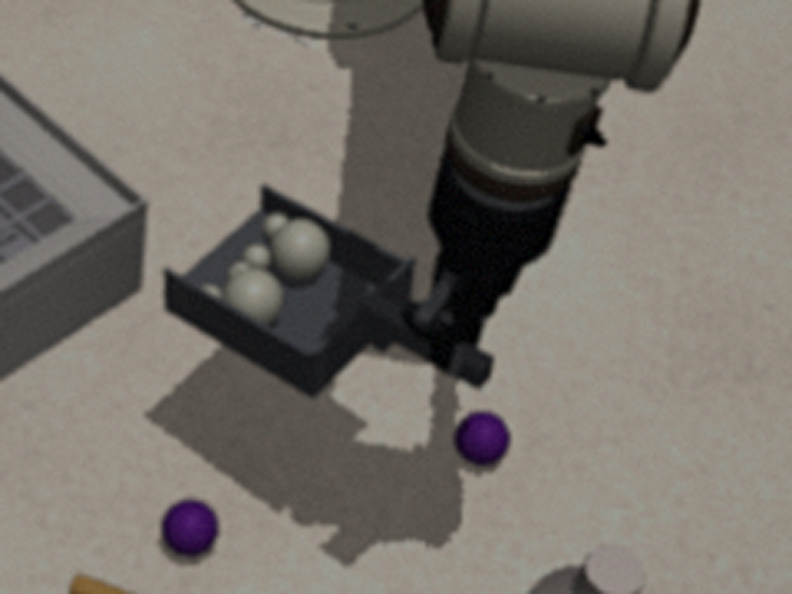

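View pics/d6.png

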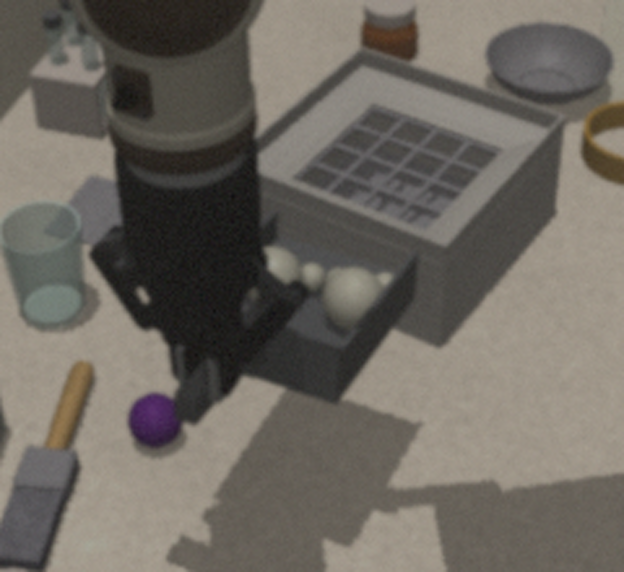

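```bash
python3 - <<'E'
from h import *
a=read_camera("scene");b=read_camera("side")
S=lambda x,y:(300+x/3.3,140+y/3.3)
T=lambda x,y:(200+x/2.6,140+y/2.6)
print(tri([a,b],[S(264,187),T(415,255)]))
print(tri([a,b],[S(475,365),T(192,402)]))
# far-end/back corner bottom right? scene(315,395)=left back bottom; side(335,400)=right back bottom
print(tri([a,b],[S(408,265),T(340,345)]))
E
```

```text
[0.44187841 0.18111503 0.17760718]
[0.52137715 0.3841797  0.20856719]
[0.45846794 0.30291601 0.195608  ]
```

```bash
python3 go.py .564 .153 .203 -14
```

```text
t 5.88 pos [0.5202 0.3646 0.1998] gap 0.152 F [-0.3  0.3 -4.5] j [0.42 0.34 1.45 0.   1.36 0.54]
tool axes x [-0.121 -0.993  0.   ] y [-0.001 -0.    -1.   ] z [ 0.993 -0.121 -0.001] zdir -6.9
tool-frame delta (before roll) [ 0.2048 -0.0032  0.069 ]
roll needed 0.1233
delta after roll [ 0.1948 -0.0032  0.0937]
```

```bash
python3 -m handwheel '[{"gripper":0,"tx":0.012,"ty":0,"tz":0.004,"roll":0},{"gripper":0,"tx":0.02,"ty":0,"tz":0.007,"roll":0},{"gripper":0,"tx":0.025,"ty":0,"tz":0.008,"roll":0},{"gripper":0,"tx":0.025,"ty":0,"tz":0.008,"roll":0},{"gripper":0,"tx":0.025,"ty":0,"tz":0.008,"roll":0}]' 120; python3 -m handwheel '[{"gripper":0,"tx":0.025,"ty":0,"tz":0.008,"roll":0},{"gripper":0,"tx":0.025,"ty":0,"tz":0.008,"roll":0.03},{"gripper":0,"tx":0.022,"ty":0,"tz":0.008,"roll":0.04},{"gripper":0,"tx":0.015,"ty":0,"tz":0.005,"roll":0.03},{"gripper":0,"tx":0.008,"ty":0,"tz":0.003,"roll":0.02}]' 120;  python3 - <<'E'
from h import *
b=read_camera("side");crop(b,200,60,260,220,2.6,"pics/d7.png")
b=read_camera("scene");crop(b,220,100,240,180,3.3,"pics/s7.png")
E
python3 go.py .564 .153 .165 -14
```

```text
time_s: 6.5
tool_pos: [0.5423, 0.2518, 0.1996]
tool_rot: [-0.469, 0.53, -0.529, 0.468]
contact_force: [0.5, -0.6, -3.8]
finger_gap: 0.153
time_s: 7.12
tool_pos: [0.5598, 0.1543, 0.2]
tool_rot: [-0.436, 0.557, -0.557, 0.435]
contact_force: [0.6, 0.7, -5.1]
finger_gap: 0.152
t 7.22 pos [0.56   0.1548 0.2002] gap 0.152 F [-0.   0.5 -5. ] j [ 0.06  0.2   1.61 -0.    1.33  0.3 ]
tool axes x [-0.24  -0.971  0.   ] y [-0. -0. -1.] z [ 0.971 -0.24  -0.   ] zdir -13.9
tool-frame delta (before roll) [0.0008 0.0352 0.0043]
roll needed 0.0021
delta after roll [0.0008 0.0352 0.0043]
```

View pics/s7.png

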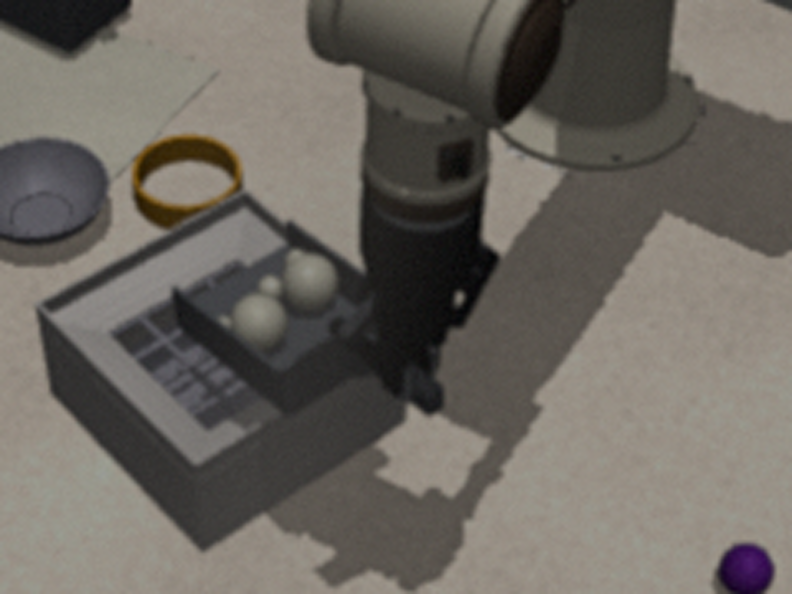

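View pics/d7.png

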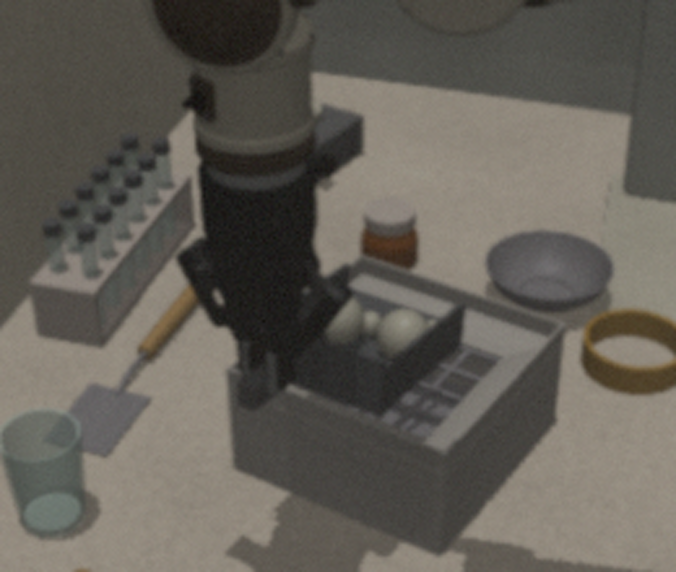

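```bash
python3 -m handwheel '[{"gripper":0,"tx":0,"ty":0.01,"tz":0.002,"roll":0},{"gripper":0,"tx":0,"ty":0.01,"tz":0.002,"roll":0},{"gripper":0,"tx":0,"ty":0.008,"tz":0,"roll":0},{"gripper":0,"tx":0,"ty":0.004,"tz":0,"roll":0},{"gripper":0,"tx":0,"ty":0,"tz":0,"roll":0}]' 120; python3 -m handwheel '[{"gripper":0,"tx":0,"ty":0,"tz":0,"roll":0},{"gripper":0,"tx":0,"ty":0,"tz":0,"roll":0},{"gripper":0,"tx":0,"ty":0,"tz":0,"roll":0},{"gripper":0,"tx":0,"ty":0,"tz":0,"roll":0}]' 35;  python3 - <<'E'
from h import *
b=read_camera("side");crop(b,200,60,260,220,2.6,"pics/d8.png")
b=read_camera("scene");crop(b,220,100,240,180,3.3,"pics/s8.png")
E
python3 go.py .564 .153 .165 -14
```

```text
time_s: 7.85
tool_pos: [0.5636, 0.1548, 0.1679]
tool_rot: [-0.437, 0.557, -0.556, 0.436]
contact_force: [-0.3, 0.6, -4.0]
finger_gap: 0.149
time_s: 8.35
tool_pos: [0.564, 0.1547, 0.1684]
tool_rot: [0.436, -0.556, 0.557, -0.436]
contact_force: [0.4, 0.5, -4.2]
finger_gap: 0.151
t 8.45 pos [0.5639 0.1546 0.1683] gap 0.154 F [ 0.2  0.4 -3.7] j [ 0.06  0.24  1.63 -0.    1.27  0.3 ]
tool axes x [-0.239 -0.971 -0.   ] y [ 0. -0. -1.] z [ 0.971 -0.239  0.   ] zdir -13.8
tool-frame delta (before roll) [0.0016 0.0033 0.0005]
roll needed 0.0033
delta after roll [0.0016 0.0033 0.0005]
```

View pics/s8.png

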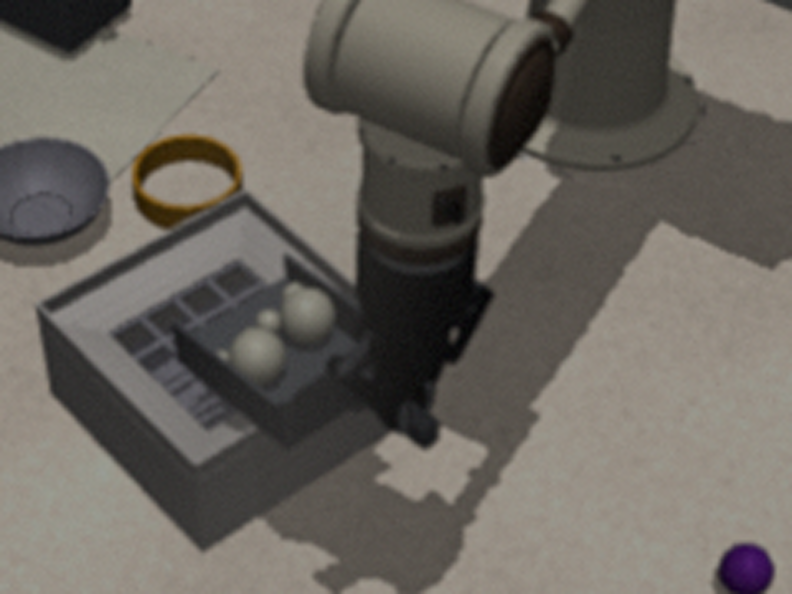

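View pics/d8.png

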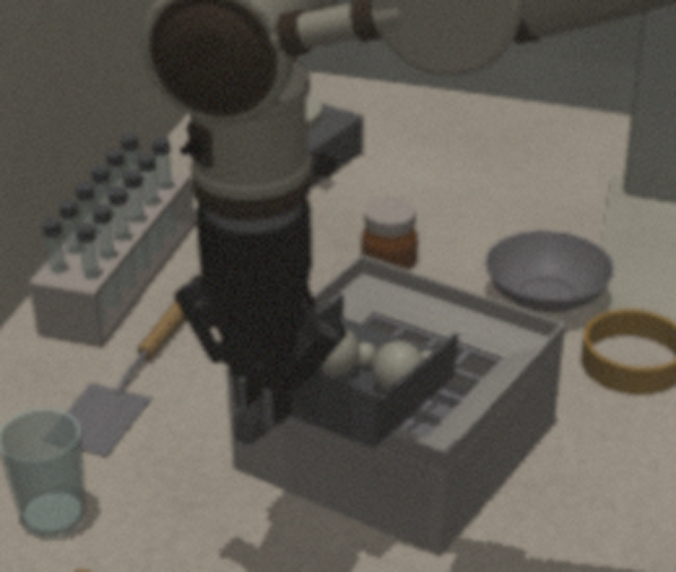

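```bash
python3 -m handwheel '[{"gripper":0,"tx":0,"ty":0,"tz":0,"roll":0},{"gripper":0,"tx":0,"ty":0,"tz":0,"roll":0},{"gripper":0,"tx":0,"ty":-0.006,"tz":0,"roll":0},{"gripper":0,"tx":0,"ty":-0.008,"tz":0,"roll":0}]' 20;  python3 - <<'E'
from h import *
b=read_camera("side");crop(b,200,60,260,220,2.6,"pics/d9.png")
b=read_camera("scene");crop(b,220,100,240,180,3.3,"pics/s9.png")
E
python3 go.py .564 .153 .165 -14
```

```text
time_s: 8.95
tool_pos: [0.5639, 0.1547, 0.1827]
tool_rot: [-0.436, 0.556, -0.556, 0.436]
contact_force: [-0.3, 0.2, -3.7]
finger_gap: 0.15
t 9.05 pos [0.5649 0.1547 0.1841] gap 0.149 F [ 0.2  0.8 -3.9] j [ 0.06  0.22  1.62 -0.    1.3   0.3 ]
tool axes x [-0.239 -0.971 -0.001] y [ 0.003  0.    -1.   ] z [ 0.971 -0.239  0.003] zdir -13.8
tool-frame delta (before roll) [ 0.0019  0.0191 -0.0005]
roll needed 0.0034
delta after roll [ 0.0019  0.0191 -0.0005]
```

View pics/s9.png

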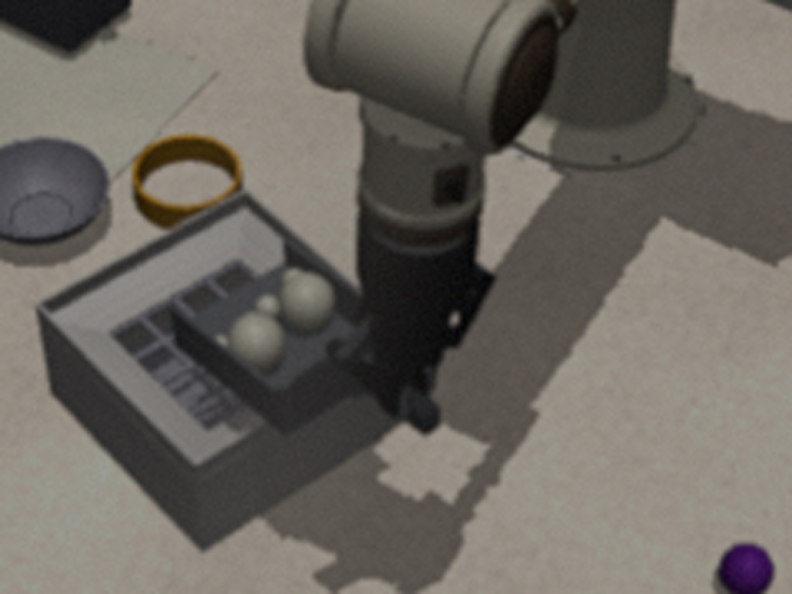

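```bash
python3 -m handwheel '[{"gripper":0,"tx":0,"ty":0.008,"tz":0,"roll":0},{"gripper":0,"tx":0,"ty":0.008,"tz":0,"roll":0},{"gripper":0,"tx":0,"ty":0.002,"tz":0,"roll":0},{"gripper":0.012,"tx":0,"ty":0,"tz":0,"roll":0},{"gripper":0.012,"tx":0,"ty":0,"tz":0,"roll":0}]' 20; python3 -m handwheel '[{"gripper":0.013,"tx":0,"ty":0,"tz":0,"roll":0},{"gripper":0.013,"tx":0,"ty":0,"tz":0,"roll":0}]' 20;python3 -m handwheel '[{"gripper":0.0135,"tx":0,"ty":0,"tz":0,"roll":0},{"gripper":0.0135,"tx":0,"ty":0,"tz":0,"roll":0}]' 20
python3 - <<'E'
from h import *
b=read_camera("side");crop(b,200,60,260,220,2.6,"pics/d10.png")
b=read_camera("scene");crop(b,220,100,240,180,3.3,"pics/s10.png")
E

```

```text
time_s: 9.68
tool_pos: [0.5641, 0.1547, 0.1645]
tool_rot: [0.436, -0.556, 0.557, -0.436]
contact_force: [0.3, -0.3, -4.9]
finger_gap: 0.151
time_s: 9.93
tool_pos: [0.564, 0.1547, 0.1645]
tool_rot: [0.436, -0.556, 0.557, -0.436]
contact_force: [-0.5, 0.0, -3.9]
finger_gap: 0.152
time_s: 10.18
tool_pos: [0.5639, 0.1547, 0.1643]
tool_rot: [0.436, -0.556, 0.556, -0.436]
contact_force: [0.0, -0.4, -4.6]
finger_gap: 0.162
```

View pics/s10.png

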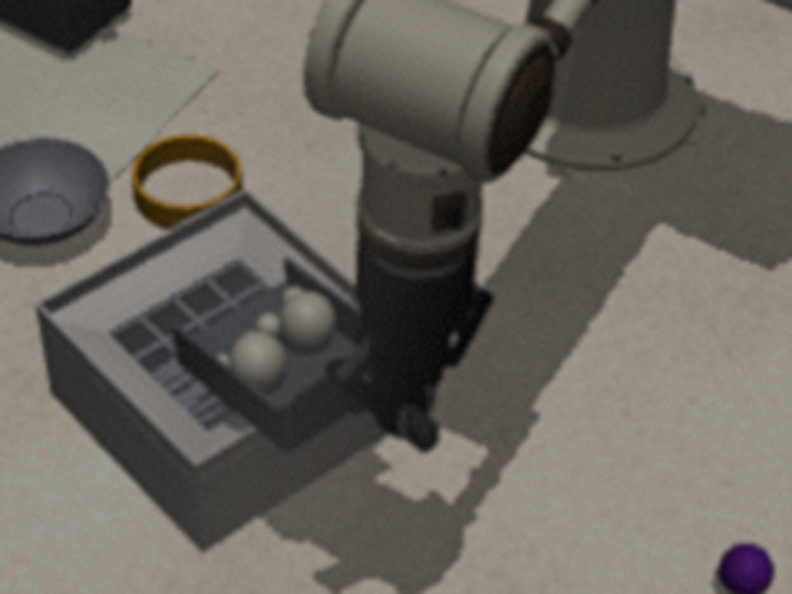

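```bash
python3 -m handwheel '[{"gripper":0.014,"tx":0,"ty":0,"tz":0,"roll":0},{"gripper":0.014,"tx":0,"ty":0,"tz":0,"roll":0}]' 20;python3 -m handwheel '[{"gripper":0.0145,"tx":0,"ty":0,"tz":0,"roll":0},{"gripper":0.0145,"tx":0,"ty":0,"tz":0,"roll":0}]' 20
python3 - <<'E'
from h import *
b=read_camera("side");crop(b,200,60,260,220,2.6,"pics/d11.png")
b=read_camera("scene");crop(b,220,100,240,180,3.3,"pics/s11.png")
E

```

```text
time_s: 10.52
tool_pos: [0.5639, 0.1547, 0.1643]
tool_rot: [-0.436, 0.556, -0.556, 0.436]
contact_force: [0.2, -0.4, -4.5]
finger_gap: 0.17
time_s: 10.78
tool_pos: [0.5639, 0.1547, 0.1643]
tool_rot: [0.436, -0.556, 0.556, -0.436]
contact_force: [-0.5, 0.2, -3.8]
finger_gap: 0.173
```

View pics/s11.png

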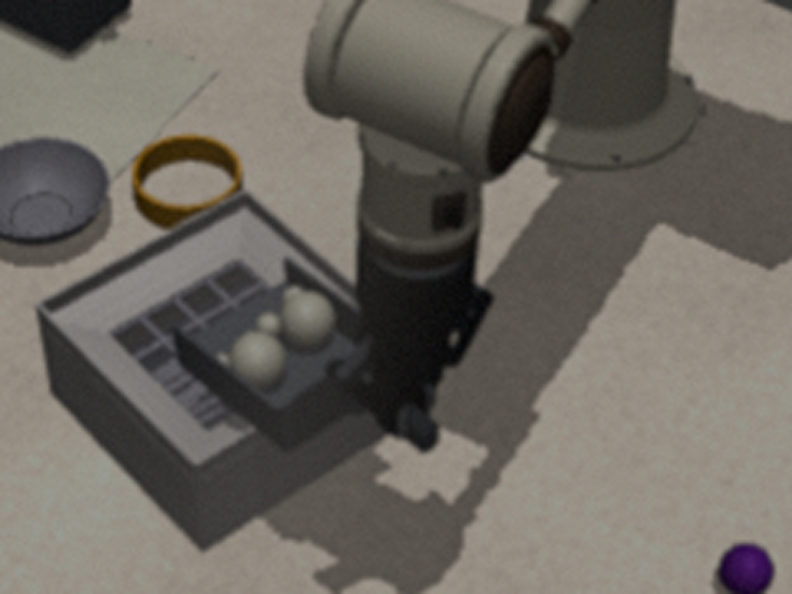

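View pics/d11.png

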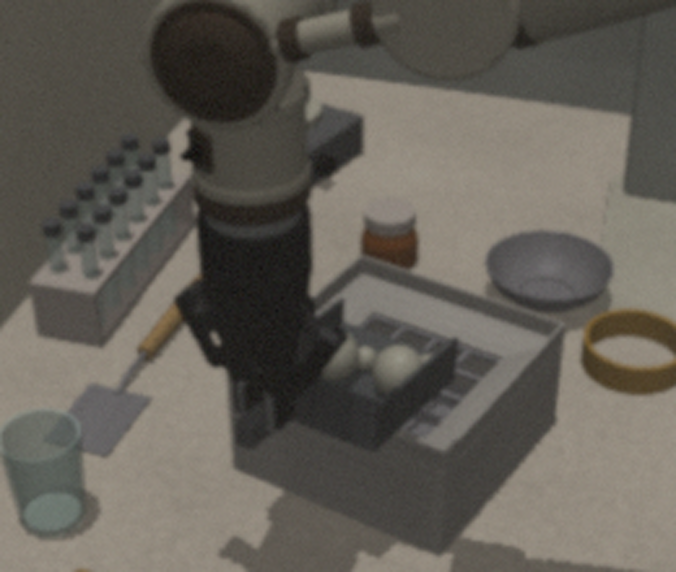

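```bash
python3 -m handwheel '[{"gripper":0.015,"tx":0,"ty":0,"tz":0,"roll":0},{"gripper":0.015,"tx":0,"ty":0,"tz":0,"roll":0},{"gripper":0.015,"tx":0,"ty":-0.005,"tz":0,"roll":0},{"gripper":0.015,"tx":0,"ty":-0.007,"tz":0,"roll":0}]' 20
python3 - <<'E'
from h import *
b=read_camera("side");crop(b,200,60,260,220,2.6,"pics/d12.png")
b=read_camera("scene");crop(b,220,100,240,180,3.3,"pics/s12.png")
E

```

```text
time_s: 11.38
tool_pos: [0.5639, 0.1546, 0.1767]
tool_rot: [-0.436, 0.557, -0.556, 0.436]
contact_force: [-0.4, -1.6, -3.3]
finger_gap: 0.178
```

View pics/s12.png

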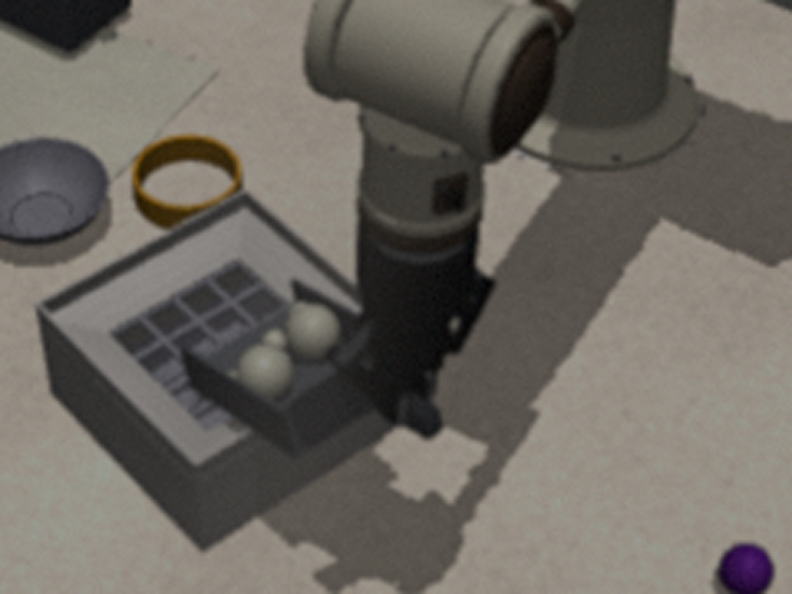

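View pics/d12.png

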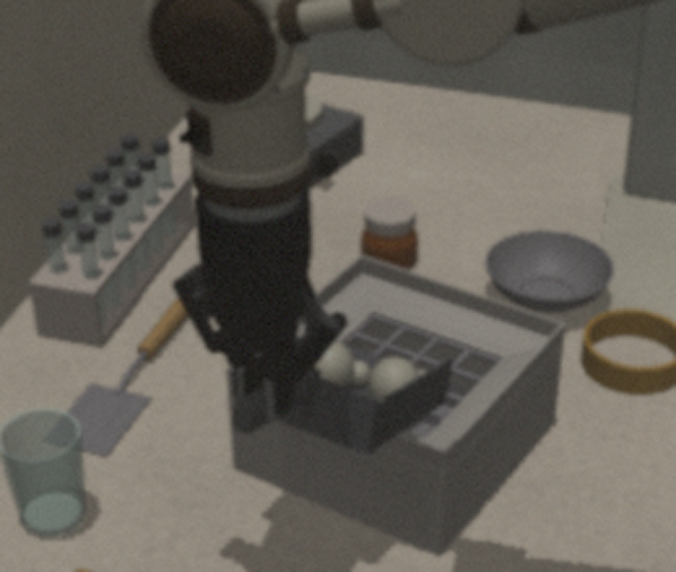

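```bash
python3 -m handwheel '[{"gripper":0.015,"tx":0,"ty":-0.006,"tz":0,"roll":0},{"gripper":0.015,"tx":0,"ty":-0.006,"tz":0,"roll":0},{"gripper":0.015,"tx":0,"ty":-0.006,"tz":0,"roll":0}]' 20
python3 - <<'E'
from h import *
b=read_camera("side");crop(b,200,60,260,220,2.6,"pics/d13.png")
b=read_camera("scene");crop(b,220,100,240,180,3.3,"pics/s13.png")
E

```

```text
time_s: 11.85
tool_pos: [0.5639, 0.1547, 0.1947]
tool_rot: [0.436, -0.556, 0.556, -0.436]
contact_force: [-0.8, -0.4, -2.6]
finger_gap: 0.181
```

View pics/s13.png

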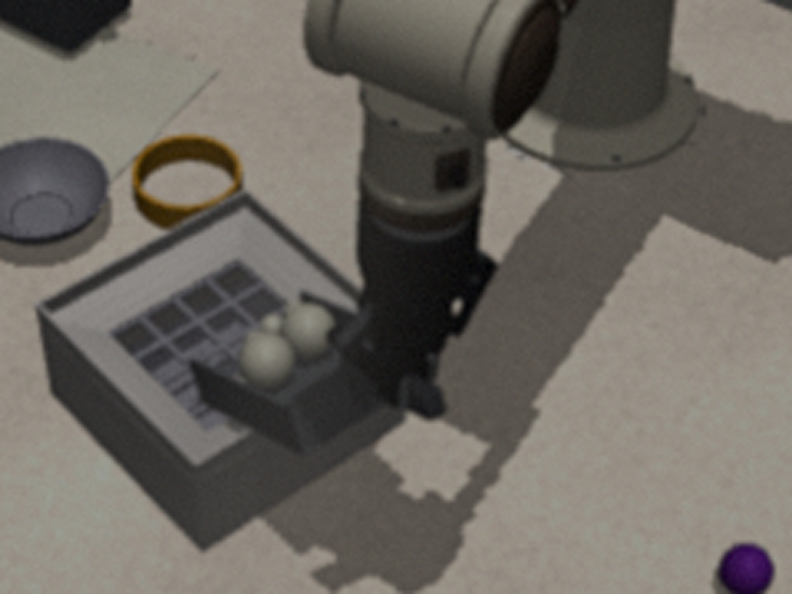

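View pics/d13.png

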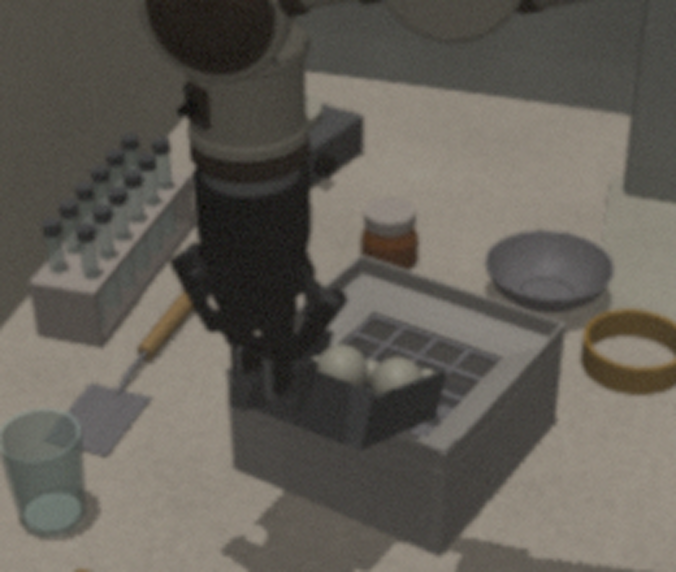

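```bash
python3 -m handwheel '[{"gripper":0.015,"tx":0,"ty":-0.006,"tz":0,"roll":0},{"gripper":0.015,"tx":0,"ty":-0.006,"tz":0,"roll":0},{"gripper":0.015,"tx":0,"ty":-0.006,"tz":0,"roll":0},{"gripper":0.015,"tx":0,"ty":-0.006,"tz":0,"roll":0},{"gripper":0.015,"tx":0,"ty":-0.004,"tz":0,"roll":0}]' 20
python3 - <<'E'
from h import *
b=read_camera("side");crop(b,200,60,260,220,2.6,"pics/d14.png")
b=read_camera("scene");crop(b,220,100,240,180,3.3,"pics/s14.png")
E

```

```text
time_s: 12.58
tool_pos: [0.5641, 0.1547, 0.223]
tool_rot: [0.436, -0.556, 0.557, -0.436]
contact_force: [-0.3, -0.9, -0.8]
finger_gap: 0.183
```

View pics/s14.png

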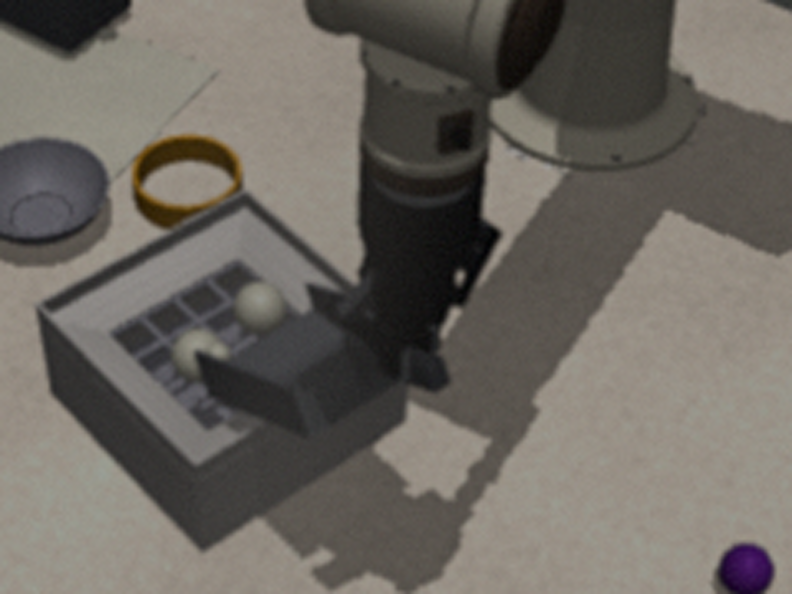

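View pics/d14.png

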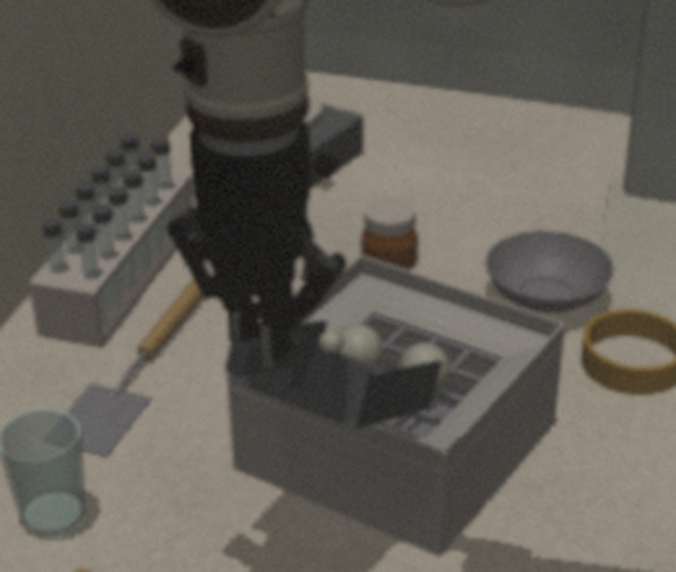

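```bash
python3 -m handwheel '[{"gripper":0,"tx":0,"ty":0,"tz":0,"roll":0},{"gripper":0,"tx":0,"ty":0,"tz":0,"roll":0},{"gripper":0,"tx":-0.003,"ty":-0.01,"tz":0,"roll":0},{"gripper":0,"tx":-0.005,"ty":-0.015,"tz":0,"roll":0},{"gripper":0,"tx":-0.005,"ty":-0.015,"tz":0,"roll":0}]' 60
python3 - <<'E'
from h import *
b=read_camera("side");crop(b,200,60,260,220,2.6,"pics/d15.png")
b=read_camera("scene");crop(b,220,100,240,180,3.3,"pics/s15.png")
E

```

```text
time_s: 13.3
tool_pos: [0.5675, 0.1677, 0.2641]
tool_rot: [0.436, -0.556, 0.557, -0.437]
contact_force: [1.2, -0.1, -1.9]
finger_gap: 0.17
```

View pics/s15.png

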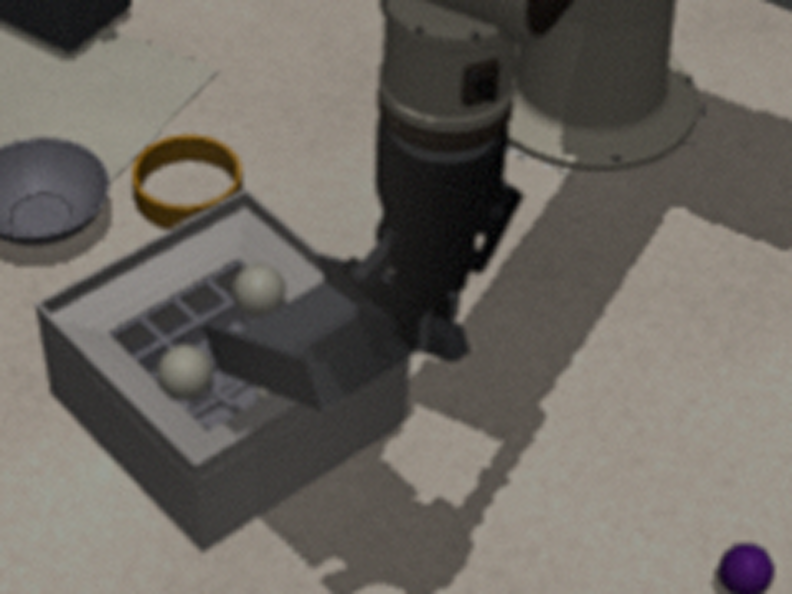

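View pics/d15.png

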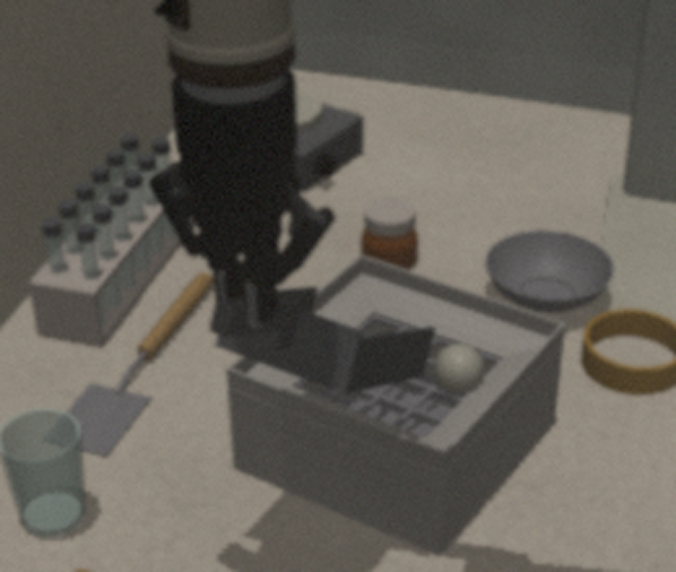

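```bash
python3 -m handwheel '[{"gripper":0,"tx":-0.02,"ty":-0.01,"tz":0,"roll":0},{"gripper":0,"tx":-0.035,"ty":0,"tz":0,"roll":-0.04},{"gripper":0,"tx":-0.045,"ty":0,"tz":-0.01,"roll":-0.04},{"gripper":0,"tx":-0.045,"ty":0,"tz":-0.01,"roll":-0.03},{"gripper":0,"tx":-0.045,"ty":0,"tz":-0.01,"roll":0}]' 80
python3 - <<'E'
from h import *
b=read_camera("side");crop(b,200,60,260,220,2.6,"pics/d16.png")
b=read_camera("scene");crop(b,220,100,240,180,3.3,"pics/s16.png")
E
python3 go.py .525 .38 .15 -7

```

```text
time_s: 14.02
tool_pos: [0.5725, 0.3601, 0.2721]
tool_rot: [0.466, -0.532, 0.532, -0.466]
contact_force: [0.3, 0.0, -1.6]
finger_gap: 0.164
t 14.12 pos [0.5711 0.3631 0.2716] gap 0.159 F [-0.6 -0.6 -1.9] j [0.39 0.4  1.23 0.   1.52 0.51]
tool axes x [-0.126 -0.992 -0.002] y [-0.001  0.002 -1.   ] z [ 0.992 -0.126 -0.001] zdir -7.2
tool-frame delta (before roll) [-0.0108  0.1217 -0.0477]
roll needed -0.0039
delta after roll [-0.011   0.1217 -0.0476]
```

View pics/s16.png

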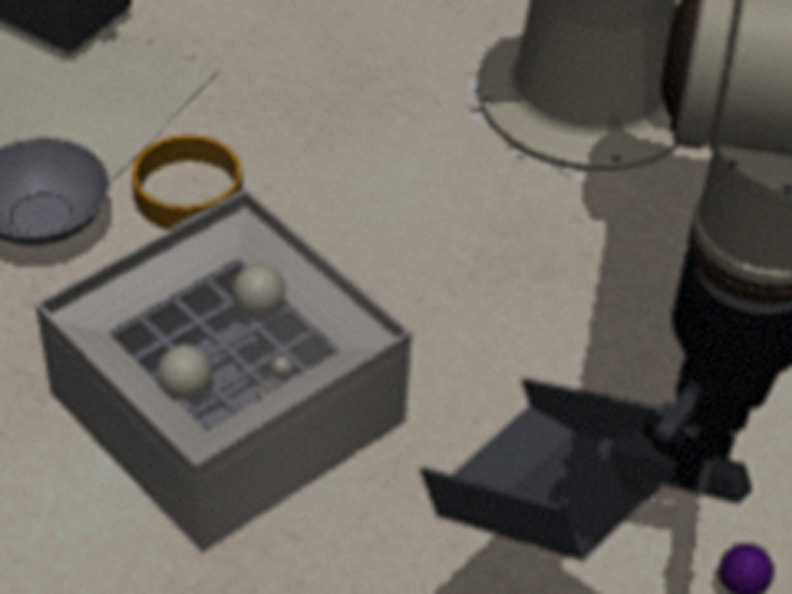

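View pics/d16.png

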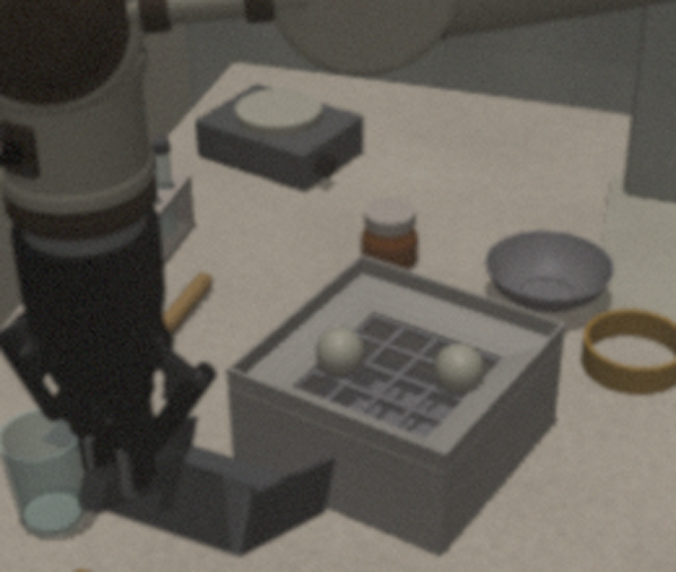

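```bash
python3 - <<'E'
from h import *
a=read_camera("scene");b=read_camera("side")
A=cv2.resize(a["frame"][170:240,245:330,::-1],(680,560),interpolation=cv2.INTER_CUBIC)
cv2.imwrite("pics/s17.png",cv2.convertScaleAbs(A,alpha=1.8))
A=cv2.resize(b["frame"][170:235,305:400,::-1],(760,520),interpolation=cv2.INTER_CUBIC)
cv2.imwrite("pics/d17.png",cv2.convertScaleAbs(A,alpha=1.8))
A=cv2.resize(a["frame"][205:275,340:450,::-1],(770,490),interpolation=cv2.INTER_CUBIC)
cv2.imwrite("pics/sc17.png",cv2.convertScaleAbs(A,alpha=2.5))
E
```

```text
(no output)
```

View pics/s17.png

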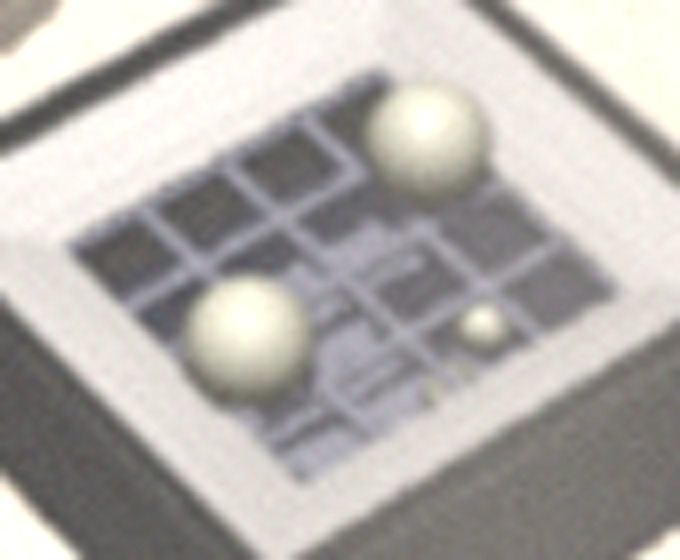

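View pics/d17.png

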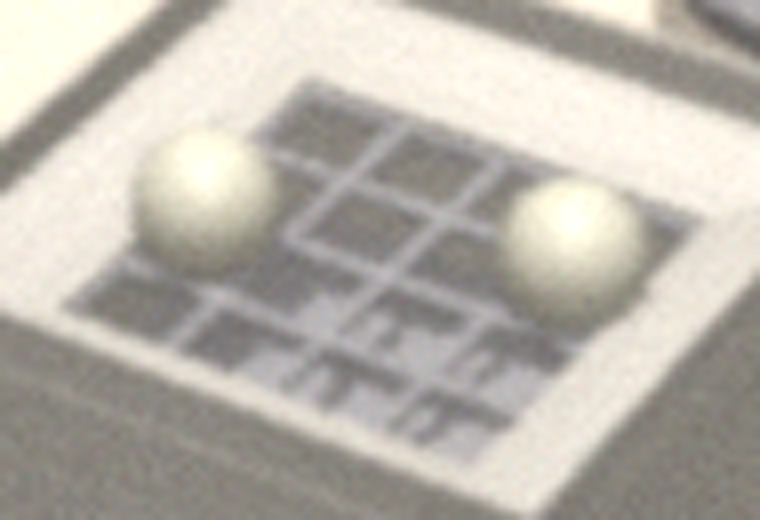

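View pics/sc17.png

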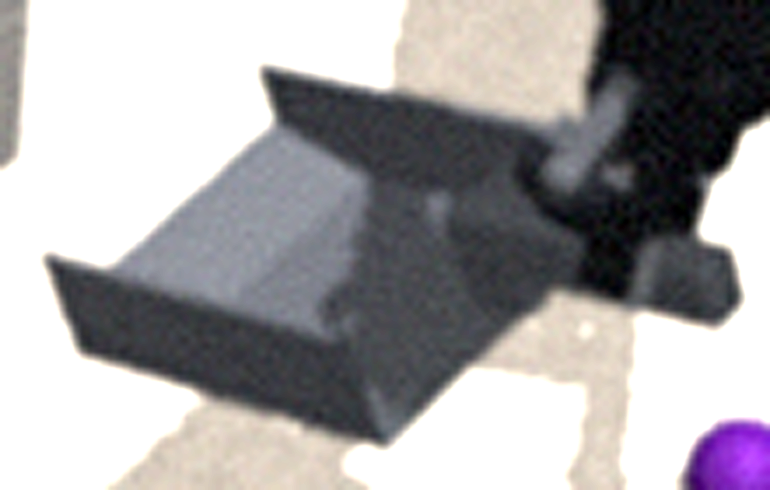

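```bash
python3 -m handwheel '[{"gripper":0,"tx":-0.01,"ty":0.02,"tz":-0.02,"roll":0},{"gripper":0,"tx":-0.01,"ty":0.03,"tz":-0.025,"roll":0},{"gripper":0,"tx":0,"ty":0.03,"tz":0,"roll":0},{"gripper":0,"tx":0,"ty":0.02,"tz":0,"roll":0},{"gripper":0,"tx":0,"ty":0.01,"tz":0,"roll":0}]' 60
python3 - <<'E'
from h import *
b=read_camera("side");crop(b,180,200,260,220,2.6,"pics/d18.png")
b=read_camera("scene");crop(b,300,160,240,180,3.3,"pics/s18.png")
E

```

```text
time_s: 14.85
tool_pos: [0.5308, 0.3833, 0.1612]
tool_rot: [-0.466, 0.532, -0.532, 0.465]
contact_force: [0.2, -0.4, -1.4]
finger_gap: 0.161
```

View pics/s18.png

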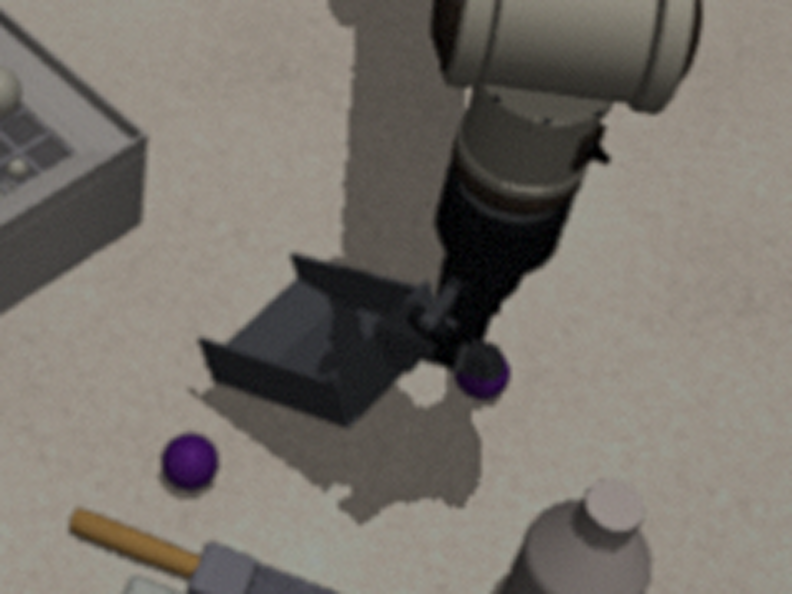

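View pics/d18.png

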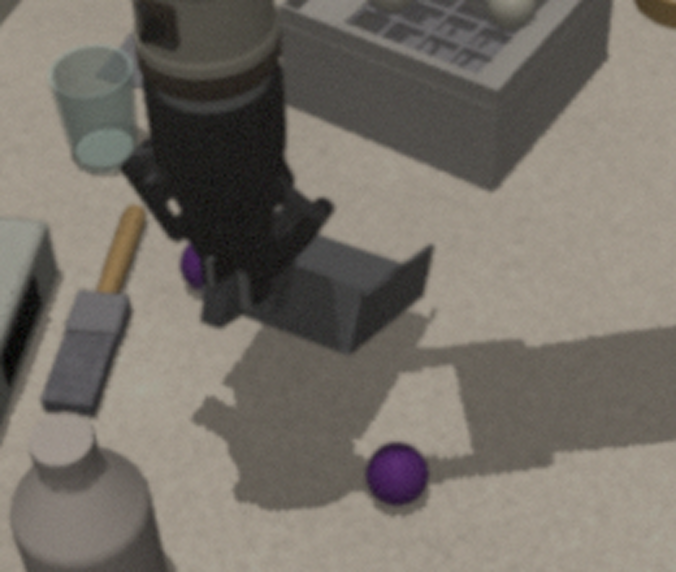

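```bash
python3 -m handwheel '[{"gripper":0.0145,"tx":0,"ty":0.01,"tz":0,"roll":0},{"gripper":0.0145,"tx":0,"ty":0.01,"tz":0,"roll":0},{"gripper":0.0145,"tx":0,"ty":0.012,"tz":0,"roll":0},{"gripper":0.0145,"tx":0,"ty":0.012,"tz":0,"roll":0},{"gripper":0.0145,"tx":0,"ty":0.012,"tz":0,"roll":0}]' 20
python3 - <<'E'
from h import *
b=read_camera("side");crop(b,180,200,260,220,2.6,"pics/d19.png")
b=read_camera("scene");crop(b,300,160,240,180,3.3,"pics/s19.png")
E

```

```text
time_s: 15.58
tool_pos: [0.532, 0.3864, 0.108]
tool_rot: [-0.464, 0.532, -0.532, 0.468]
contact_force: [1.1, 5.1, 6.1]
finger_gap: 0.169
```

View pics/s19.png

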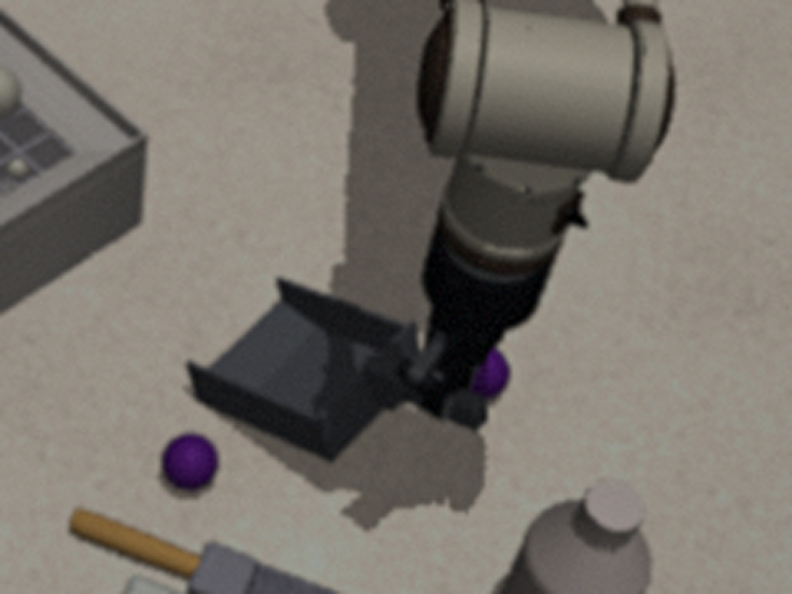

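View pics/d19.png

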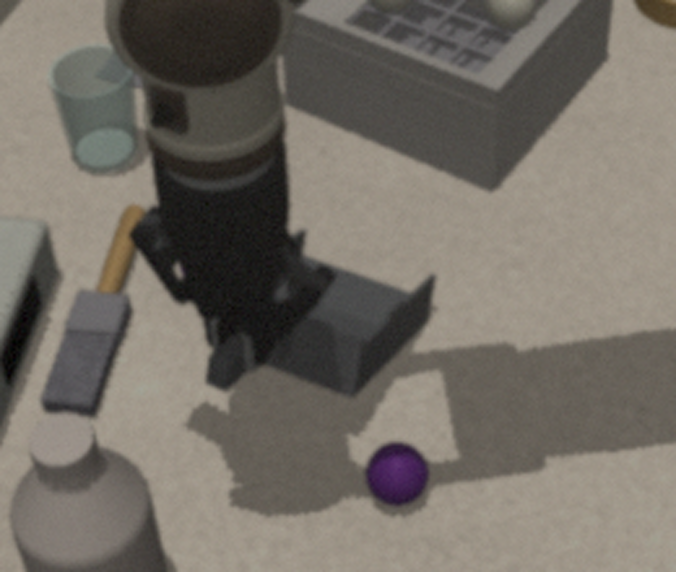

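```bash
python3 -m handwheel '[{"gripper":0.015,"tx":0,"ty":0.012,"tz":0,"roll":0},{"gripper":0.015,"tx":0,"ty":0.012,"tz":0,"roll":0},{"gripper":0.015,"tx":0,"ty":0.012,"tz":0,"roll":0},{"gripper":0.015,"tx":0,"ty":0.012,"tz":0,"roll":0},{"gripper":0.015,"tx":0,"ty":0.008,"tz":0,"roll":0}]' 20
python3 - <<'E'
from h import *
b=read_camera("side");crop(b,180,200,260,220,2.6,"pics/d20.png")
b=read_camera("scene");crop(b,300,160,240,180,3.3,"pics/s20.png")
E

```

```text
time_s: 16.3
tool_pos: [0.5299, 0.384, 0.0487]
tool_rot: [-0.467, 0.532, -0.532, 0.465]
contact_force: [-0.5, 1.9, 2.1]
finger_gap: 0.174
```

View pics/s20.png

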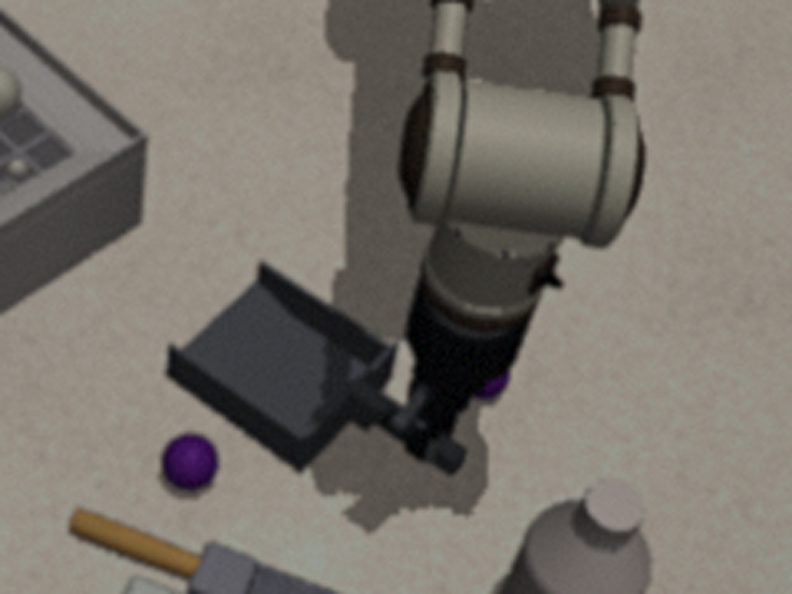

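View pics/d20.png

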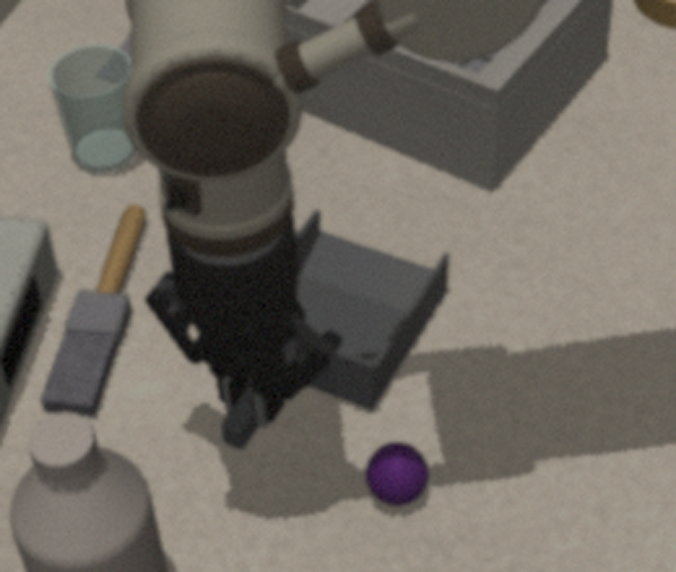

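```bash
python3 -m handwheel '[{"gripper":0.015,"tx":0,"ty":0.006,"tz":0,"roll":0},{"gripper":0.015,"tx":0,"ty":0.004,"tz":0,"roll":0},{"gripper":0.016,"tx":0,"ty":0,"tz":0,"roll":0},{"gripper":0.02,"tx":0,"ty":0,"tz":0,"roll":0},{"gripper":0.04,"tx":0,"ty":0,"tz":0,"roll":0}]' 20
python3 -m handwheel '[{"gripper":0.04,"tx":0,"ty":0,"tz":0,"roll":0},{"gripper":0.04,"tx":0,"ty":-0.02,"tz":0,"roll":0},{"gripper":0.04,"tx":0,"ty":-0.05,"tz":0,"roll":0},{"gripper":0.04,"tx":0,"ty":-0.06,"tz":0,"roll":0},{"gripper":0.07,"tx":0,"ty":-0.06,"tz":0,"roll":0}]' 20
python3 - <<'E'
from h import *
b=read_camera("side");crop(b,180,200,260,220,2.6,"pics/d21.png");crop(b,290,150,120,100,6,"pics/dg21.png")
a=read_camera("scene");crop(a,300,160,240,180,3.3,"pics/s21.png");crop(a,200,130,160,120,4.8,"pics/sg21.png")
E
python3 go.py .53 .38 .2 -7

```

```text
time_s: 17.02
tool_pos: [0.5305, 0.3842, 0.0401]
tool_rot: [0.466, -0.532, 0.532, -0.466]
contact_force: [0.6, -0.6, -0.8]
finger_gap: 0.431
time_s: 17.65
tool_pos: [0.5306, 0.3844, 0.2339]
tool_rot: [0.466, -0.531, 0.532, -0.467]
contact_force: [1.1, -0.1, -0.1]
finger_gap: 0.664
t 17.75 pos [0.5347 0.3866 0.2422] gap 0.812 F [0.6 0.6 1.1] j [ 0.44  0.36  1.34 -0.    1.43  0.57]
tool axes x [-0.13  -0.991 -0.01 ] y [ 0.016  0.008 -1.   ] z [ 0.991 -0.13   0.015] zdir -7.5
tool-frame delta (before roll) [ 0.0075  0.0421 -0.0045]
roll needed -0.0087
delta after roll [ 0.0075  0.0421 -0.0045]
```

View pics/s21.png

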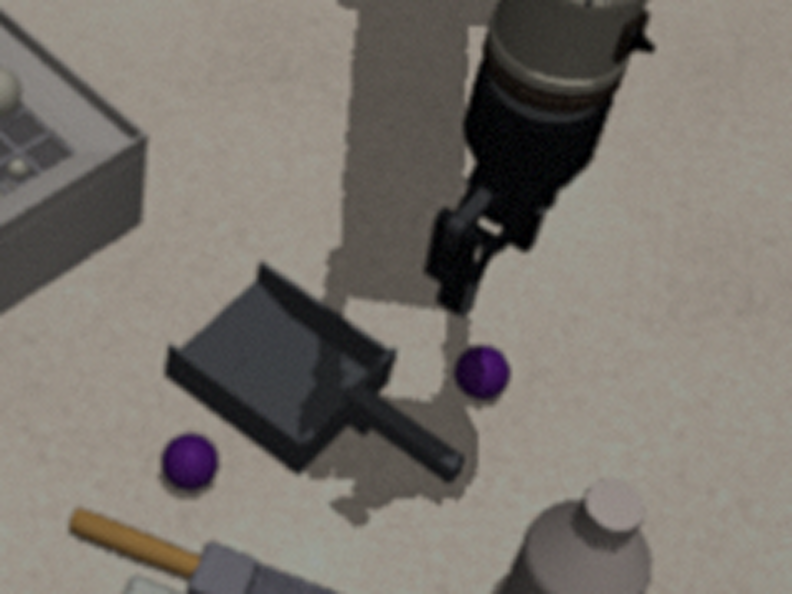

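View pics/sg21.png

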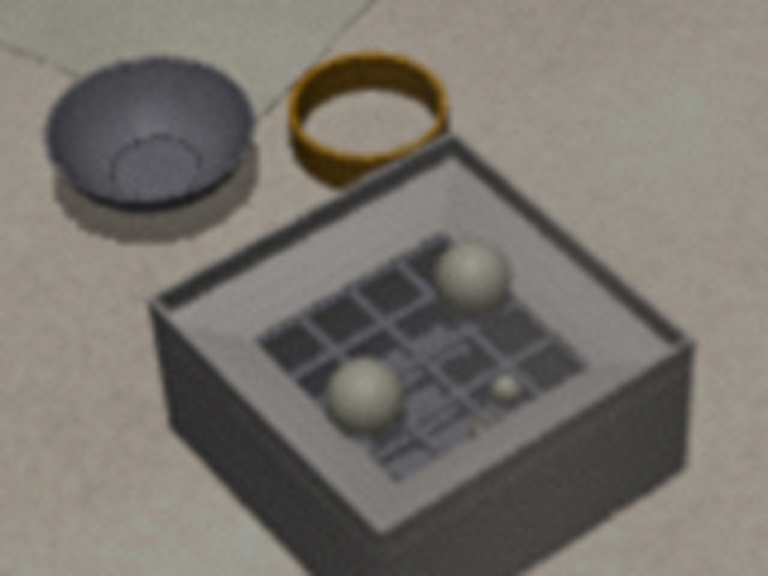

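View pics/dg21.png

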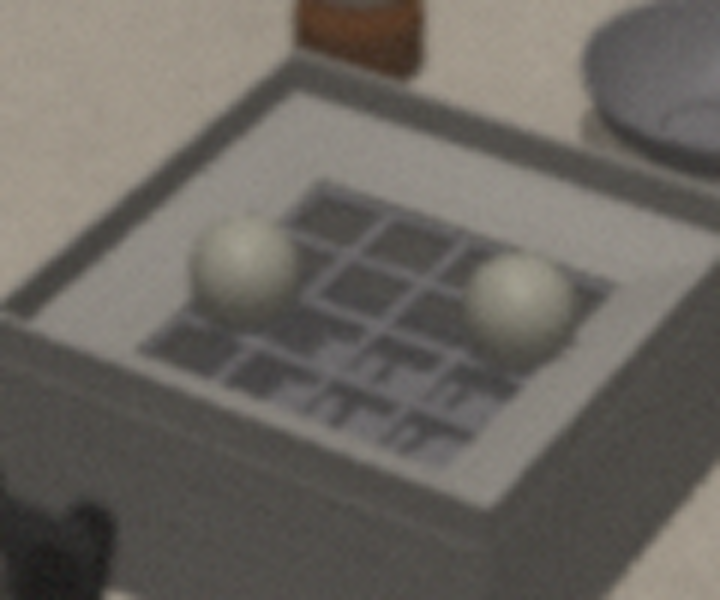

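```bash
python3 - <<'E'
from h import *
a=read_camera("scene");b=read_camera("side")
S=lambda x,y:(200+x/4.8,130+y/4.8)
T=lambda x,y:(290+x/6,150+y/6)
c0=np.array([.517,-.034]); th=np.radians(-14.2); G=np.array([[np.cos(th),-np.sin(th)],[np.sin(th),np.cos(th)]])
for n,p,q in [("A",(473,277),(520,306)),("B",(365,396),(246,268))]:
    P=tri([a,b],[S(*p),T(*q)]); print(n,P.round(4),at(a,S(*p),.0925).round(4),at(b,T(*q),.0925).round(4),"grate",(G.T@(P[:2]-c0)).round(4))
    
# bar region outer corners (z .075): scene & side
for p in [(445,237),(262,340),(587,368),(397,482)]: P=at(a,S(*p),.075); print("bar corner sc",P.round(3))
for q in [(320,180),(615,285),(145,347),(445,465)]: P=at(b,T(*q),.075); print("bar corner sd",P.round(3))
for s,z in [((150,130),.04),((157,165),.004)]: print("dish",at(a,S(*s),z).round(4))
crop(b,360,130,120,100,6,"pics/dish.png")
E
```

```text
A [ 0.4654 -0.0452  0.0926] [ 0.4648 -0.0458  0.0925] [ 0.4656 -0.0445  0.0925] grate [-0.0473 -0.0235]
B [ 0.568  -0.0392  0.0922] [ 0.5675 -0.0398  0.0925] [ 0.568  -0.0376  0.0925] grate [0.0507 0.0075]
bar corner sc [ 0.436 -0.088  0.075]
bar corner sc [ 0.557 -0.121  0.075]
bar corner sc [0.47  0.034 0.075]
bar corner sc [0.593 0.    0.075]
bar corner sd [ 0.566 -0.125  0.075]
bar corner sd [ 0.44  -0.091  0.075]
bar corner sd [ 0.596 -0.003  0.075]
bar corner sd [0.473 0.031 0.075]
dish [ 0.4404 -0.3106  0.04  ]
dish [ 0.4349 -0.3154  0.004 ]
```

View pics/dish.png

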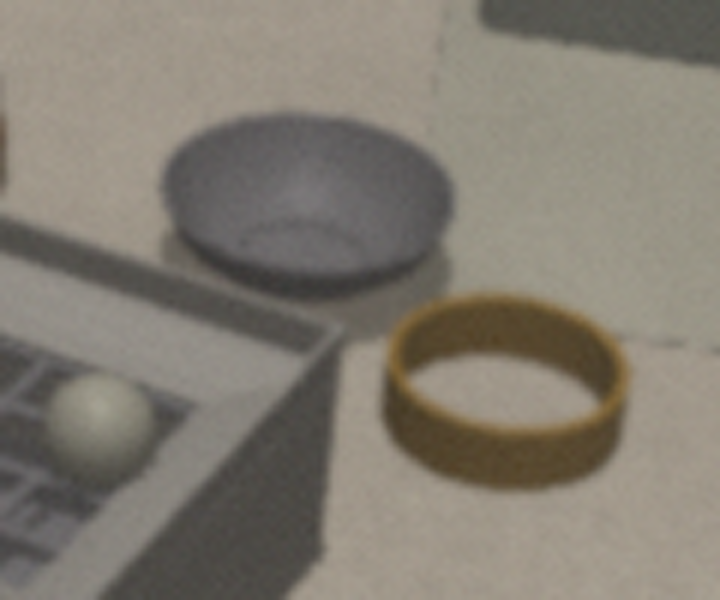

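```bash
python3 go.py .4652 -.0451 .2 75.8; python3 - <<'E'
from h import *
b=read_camera("side")
print(at(b,(360+308/6,130+202/6),.04).round(4),at(b,(360+305/6,130+247/6),.004).round(4))
E
```

```text
t 17.85 pos [0.5317 0.385  0.234 ] gap 0.822 F [-0.7 -1.4 -0.8] j [ 0.44  0.36  1.35 -0.    1.43  0.57]
tool axes x [-0.131 -0.991 -0.003] y [ 0.005  0.002 -1.   ] z [ 0.991 -0.131  0.005] zdir -7.5
tool-frame delta (before roll) [ 0.4352  0.0326 -0.01  ]
roll needed -1.4539
delta after roll [ 0.0411  0.0318 -0.4335]
[ 0.4353 -0.2968  0.04  ] [ 0.4378 -0.3167  0.004 ]
```

```bash
python3 -m handwheel '[{"gripper":0.075,"tx":0.06,"ty":0,"tz":0,"roll":0},{"gripper":0.075,"tx":0.06,"ty":0,"tz":0,"roll":0},{"gripper":0.075,"tx":0.06,"ty":0,"tz":0,"roll":0},{"gripper":0.075,"tx":0.06,"ty":0,"tz":-0.005,"roll":0},{"gripper":0.075,"tx":0.06,"ty":0,"tz":-0.005,"roll":0}]' 40
python3 -m handwheel '[{"gripper":0.075,"tx":0.06,"ty":0,"tz":0,"roll":0},{"gripper":0.075,"tx":0.06,"ty":0,"tz":0,"roll":0},{"gripper":0.075,"tx":0.015,"ty":0,"tz":0,"roll":-0.18},{"gripper":0.075,"tx":0,"ty":0,"tz":0,"roll":-0.18},{"gripper":0.075,"tx":0,"ty":0,"tz":0,"roll":-0.18}]' 40
python3 -m handwheel '[{"gripper":0.075,"tx":0,"ty":0,"tz":0,"roll":-0.18},{"gripper":0.075,"tx":0,"ty":0,"tz":0,"roll":-0.18},{"gripper":0.075,"tx":0,"ty":0,"tz":0,"roll":-0.18},{"gripper":0.075,"tx":0,"ty":0,"tz":0,"roll":-0.18},{"gripper":0.075,"tx":0,"ty":0,"tz":0,"roll":-0.18}]' 40
python3 go.py .4652 -.0451 .2 75.8; python3 - <<'E'
from h import *
c=read_camera("wrist"); cv2.imwrite("pics/w22.png",c["frame"][:,:,::-1])
print(proj(c,[[.4652,-.0451,.0925],[.568,-.0388,.0925],[.437,-.312,.004],[.5165,-.0415,.075]]).round(0).tolist())
E
```

```text
time_s: 18.52
tool_pos: [0.4798, 0.0867, 0.2286]
tool_rot: [-0.467, 0.532, -0.531, 0.465]
contact_force: [0.0, -0.3, 0.6]
finger_gap: 0.881
time_s: 19.15
tool_pos: [0.4627, -0.0456, 0.2286]
tool_rot: [0.592, -0.388, 0.385, -0.592]
contact_force: [-0.5, 0.1, -0.4]
finger_gap: 0.878
time_s: 19.77
tool_pos: [0.4627, -0.0451, 0.2286]
tool_rot: [-0.701, 0.091, -0.089, 0.702]
contact_force: [-0.3, 0.6, 0.6]
finger_gap: 0.876
t 19.77 pos [ 0.4627 -0.0451  0.2286] gap 0.876 F [-0.3  0.6  0.6] j [-0.36 -0.13  1.89 -0.    1.38 -1.67]
tool axes x [ 0.967 -0.253 -0.004] y [-0.004  0.001 -1.   ] z [0.253 0.967 0.   ] zdir 75.3
tool-frame delta (before roll) [0.0025 0.0286 0.0006]
roll needed -0.008
delta after roll [0.0025 0.0286 0.0006]
[[320.0, 223.0], [362.0, 349.0], [37.0, 239.0], [342.0, 279.0]]
```

View pics/w22.png

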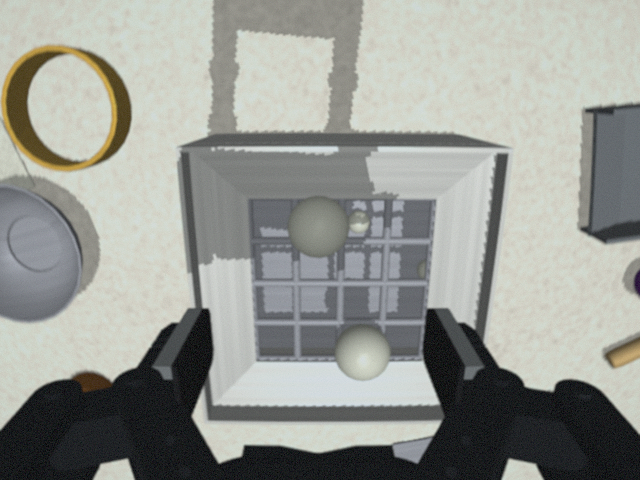

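```bash
python3 -m handwheel '[{"gripper":0.07,"tx":0.003,"ty":0.05,"tz":0,"roll":0},{"gripper":0.07,"tx":0,"ty":0.05,"tz":0,"roll":0},{"gripper":0.07,"tx":0,"ty":0.035,"tz":0,"roll":0},{"gripper":0.07,"tx":0,"ty":0.016,"tz":0,"roll":0},{"gripper":0.07,"tx":0,"ty":0,"tz":0,"roll":0}]' 40
python3 go.py .466 -.0451 .077 75.8;python3 - <<'E'
from h import *
c=read_camera("wrist"); cv2.imwrite("pics/w23.png",c["frame"][:,:,::-1])
E
```

```text
time_s: 20.45
tool_pos: [0.4658, -0.046, 0.0783]
tool_rot: [-0.701, 0.094, -0.092, 0.701]
contact_force: [0.1, -0.2, 0.4]
finger_gap: 0.814
t 20.45 pos [ 0.4658 -0.046   0.0783] gap 0.814 F [ 0.1 -0.2  0.4] j [-0.36  0.07  2.02 -0.    1.05 -1.67]
tool axes x [ 0.966 -0.26  -0.003] y [-0.003  0.001 -1.   ] z [0.26  0.966 0.   ] zdir 74.9
tool-frame delta (before roll) [-0.      0.0013  0.0009]
roll needed -0.015
delta after roll [-0.      0.0013  0.0009]
```

View pics/w23.png

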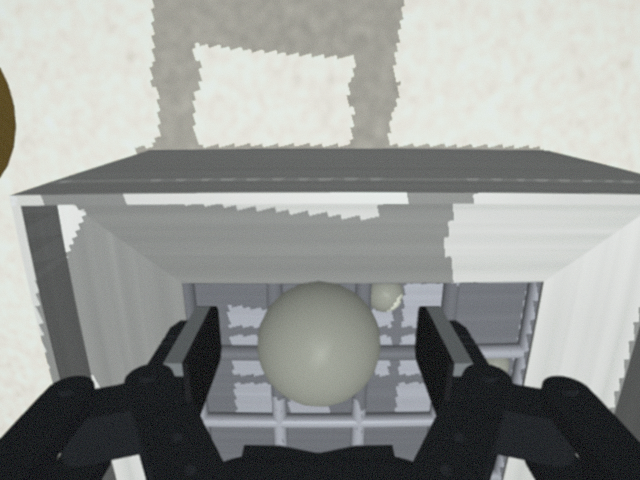

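```bash
python3 -m handwheel '[{"gripper":0.02,"tx":0,"ty":0.001,"tz":0.001,"roll":0},{"gripper":0.02,"tx":0,"ty":0,"tz":0,"roll":0},{"gripper":0.02,"tx":0,"ty":0,"tz":0,"roll":0},{"gripper":0.02,"tx":0,"ty":0,"tz":0,"roll":0}]' 40
python3 -m handwheel '[{"gripper":0.02,"tx":0,"ty":-0.01,"tz":0,"roll":0},{"gripper":0.02,"tx":0,"ty":-0.02,"tz":0,"roll":0},{"gripper":0.02,"tx":0,"ty":-0.03,"tz":0,"roll":0},{"gripper":0.02,"tx":0,"ty":-0.04,"tz":0,"roll":0}]' 50
python3 go.py .438 -.312 .2 75.8;python3 - <<'E'
from h import *
c=read_camera("wrist"); cv2.imwrite("pics/w24.png",c["frame"][:,:,::-1])
E
```

```text
time_s: 21.0
tool_pos: [0.4681, -0.0457, 0.0797]
tool_rot: [0.701, -0.091, 0.093, -0.701]
contact_force: [-2.1, 0.7, 6.3]
finger_gap: 0.464
time_s: 21.5
tool_pos: [0.466, -0.0449, 0.1786]
tool_rot: [-0.701, 0.093, -0.091, 0.701]
contact_force: [0.3, -0.2, -1.4]
finger_gap: 0.464
t 21.5 pos [ 0.466  -0.0449  0.1786] gap 0.464 F [ 0.3 -0.2 -1.4] j [-0.36 -0.07  1.94  0.    1.27 -1.66]
tool axes x [ 0.966 -0.259 -0.003] y [-0.002  0.001 -1.   ] z [0.259 0.966 0.   ] zdir 75.0
tool-frame delta (before roll) [ 0.0421 -0.0216 -0.2652]
roll needed -0.014
delta after roll [ 0.0384 -0.0216 -0.2658]
```

View pics/w24.png

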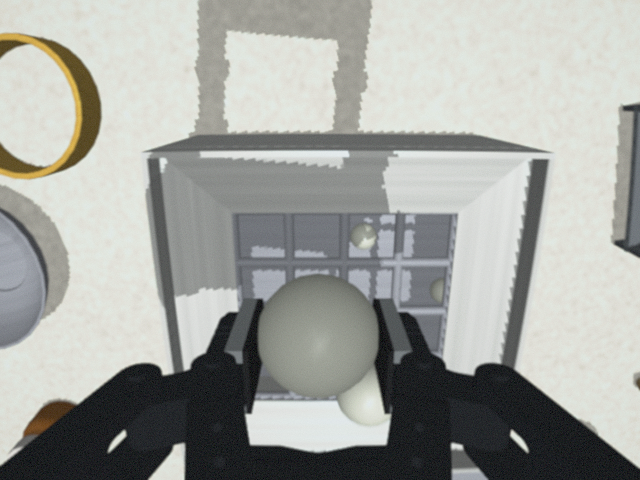

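```bash
python3 -m handwheel '[{"gripper":0.02,"tx":0.003,"ty":0,"tz":-0.02,"roll":0},{"gripper":0.02,"tx":0.006,"ty":0,"tz":-0.04,"roll":0},{"gripper":0.02,"tx":0.008,"ty":0,"tz":-0.045,"roll":0},{"gripper":0.02,"tx":0.008,"ty":0,"tz":-0.045,"roll":0},{"gripper":0.02,"tx":0.008,"ty":0,"tz":-0.045,"roll":0}]' 50
python3 -m handwheel '[{"gripper":0.02,"tx":0.006,"ty":0,"tz":-0.04,"roll":0},{"gripper":0.02,"tx":0.003,"ty":0,"tz":-0.02,"roll":0},{"gripper":0.02,"tx":0,"ty":0,"tz":-0.01,"roll":0},{"gripper":0.02,"tx":0,"ty":0,"tz":0,"roll":0}]' 50
python3 go.py .438 -.312 .02 75.8;python3 - <<'E'
from h import *
c=read_camera("wrist"); cv2.imwrite("pics/w25.png",c["frame"][:,:,::-1])
print(proj(c,[[.438,-.312,.004],[.438,-.312,.04]]).round(0).tolist())
s=read_camera("scene");crop(s,160,90,160,120,4.8,"pics/s25.png")
E
```

```text
time_s: 22.18
tool_pos: [0.448, -0.2434, 0.1784]
tool_rot: [-0.701, 0.092, -0.092, 0.701]
contact_force: [0.2, 0.0, -0.4]
finger_gap: 0.465
time_s: 22.68
tool_pos: [0.439, -0.3116, 0.1782]
tool_rot: [-0.701, 0.092, -0.092, 0.701]
contact_force: [-0.1, 0.1, -1.5]
finger_gap: 0.462
t 22.68 pos [ 0.439  -0.3116  0.1782] gap 0.462 F [-0.1  0.1 -1.5] j [-0.84  0.11  1.76  0.    1.27 -2.15]
tool axes x [ 0.966 -0.259 -0.   ] y [-0.     0.001 -1.   ] z [0.259 0.966 0.001] zdir 75.0
tool-frame delta (before roll) [-0.0008  0.1582 -0.0007]
roll needed -0.0139
delta after roll [-0.0008  0.1582 -0.0007]
[[318.0, 205.0], [318.0, 217.0]]
```

View pics/w25.png

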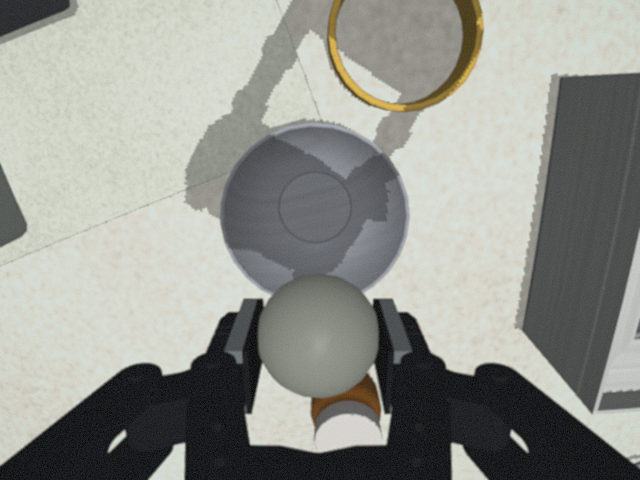

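View pics/s25.png

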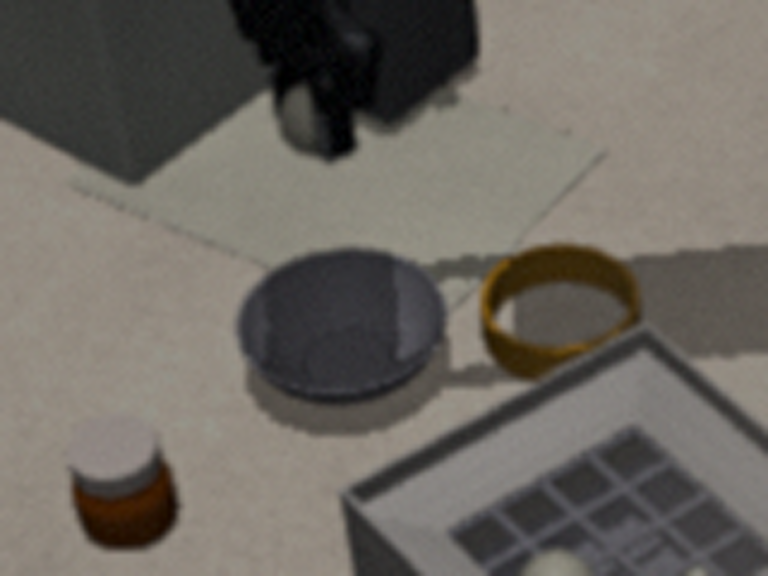

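```bash
python3 -m handwheel '[{"gripper":0.02,"tx":0,"ty":0.04,"tz":-0.001,"roll":0},{"gripper":0.02,"tx":0,"ty":0.05,"tz":0,"roll":0},{"gripper":0.02,"tx":0,"ty":0.04,"tz":0,"roll":0},{"gripper":0.02,"tx":0,"ty":0.016,"tz":0,"roll":0},{"gripper":0.02,"tx":0,"ty":0.008,"tz":0,"roll":0}]' 50
python3 -m handwheel '[{"gripper":0.02,"tx":0,"ty":0,"tz":0,"roll":0}]' 30
python3 -m handwheel '[{"gripper":0.044,"tx":0,"ty":0,"tz":0,"roll":0},{"gripper":0.05,"tx":0,"ty":0,"tz":0,"roll":0},{"gripper":0.055,"tx":0,"ty":0,"tz":0,"roll":0}]' 30
python3 - <<'E'
from h import *
c=read_camera("wrist"); cv2.imwrite("pics/w26.png",c["frame"][:,:,::-1])
E
```

```text
time_s: 23.4
tool_pos: [0.4392, -0.3128, 0.0243]
tool_rot: [0.701, -0.092, 0.092, -0.701]
contact_force: [0.4, 0.2, -0.5]
finger_gap: 0.464
time_s: 23.52
tool_pos: [0.4395, -0.3136, 0.0253]
tool_rot: [0.701, -0.092, 0.093, -0.701]
contact_force: [0.1, -0.2, -2.0]
finger_gap: 0.464
time_s: 23.9
tool_pos: [0.4391, -0.3136, 0.025]
tool_rot: [0.701, -0.092, 0.093, -0.701]
contact_force: [-1.1, -0.9, 0.0]
finger_gap: 0.642
```

View pics/w26.png

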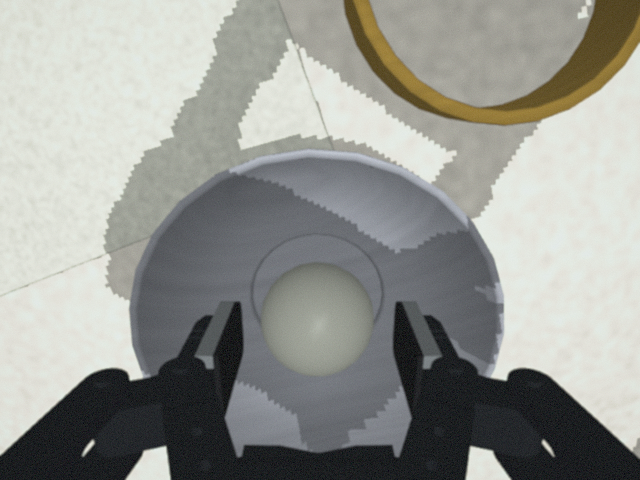

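```bash
python3 -m handwheel '[{"gripper":0.06,"tx":0,"ty":-0.03,"tz":0,"roll":0},{"gripper":0.06,"tx":0,"ty":-0.06,"tz":0,"roll":0},{"gripper":0.075,"tx":0,"ty":-0.06,"tz":0,"roll":0}]' 40
python3 go.py .569 -.0388 .18 75.8
```

```text
time_s: 24.32
tool_pos: [0.4384, -0.3128, 0.1758]
tool_rot: [-0.701, 0.093, -0.092, 0.701]
contact_force: [1.2, -1.2, 0.0]
finger_gap: 0.874
t 24.32 pos [ 0.4384 -0.3128  0.1758] gap 0.874 F [ 1.2 -1.2  0. ] j [-0.84  0.11  1.76  0.    1.27 -2.15]
tool axes x [ 0.966 -0.259 -0.001] y [-0.     0.001 -1.   ] z [0.259 0.966 0.   ] zdir 75.0
tool-frame delta (before roll) [ 0.0552 -0.0041  0.2985]
roll needed -0.0141
delta after roll [ 0.0594 -0.0041  0.2977]
```

```bash
python3 -m handwheel '[{"gripper":0.075,"tx":0.01,"ty":-0.01,"tz":0.055,"roll":0},{"gripper":0.075,"tx":0.01,"ty":0,"tz":0.06,"roll":0},{"gripper":0.075,"tx":0.01,"ty":0,"tz":0.06,"roll":0},{"gripper":0.075,"tx":0.01,"ty":0,"tz":0.06,"roll":0},{"gripper":0.075,"tx":0.015,"ty":0,"tz":0.06,"roll":0}]' 40
python3 -m handwheel '[{"gripper":0.07,"tx":0,"ty":0,"tz":0.003,"roll":-0.014},{"gripper":0.07,"tx":0,"ty":0,"tz":0,"roll":0}]' 40
python3 go.py .569 -.0388 .0783 75.8;python3 - <<'E'
from h import *
c=read_camera("wrist"); cv2.imwrite("pics/w27.png",c["frame"][:,:,::-1])
print(proj(c,[[.568,-.0388,.0925]]).round(0).tolist())
E
```

```text
time_s: 24.95
tool_pos: [0.5688, -0.0406, 0.1846]
tool_rot: [0.701, -0.092, 0.093, -0.701]
contact_force: [1.1, 0.4, -0.5]
finger_gap: 0.879
time_s: 25.2
tool_pos: [0.5688, -0.0395, 0.1841]
tool_rot: [0.702, -0.087, 0.087, -0.702]
contact_force: [0.1, -0.0, -0.1]
finger_gap: 0.822
t 25.2 pos [ 0.5688 -0.0395  0.1841] gap 0.822 F [ 0.1 -0.  -0.1] j [-0.28  0.19  1.66 -0.    1.29 -1.6 ]
tool axes x [ 0.97  -0.244 -0.   ] y [-0.001 -0.    -1.   ] z [ 0.244  0.97  -0.001] zdir 75.8
tool-frame delta (before roll) [1.000e-04 1.058e-01 8.000e-04]
roll needed 0.0009
delta after roll [1.000e-04 1.058e-01 8.000e-04]
[[320.0, 239.0]]
```

View pics/w27.png

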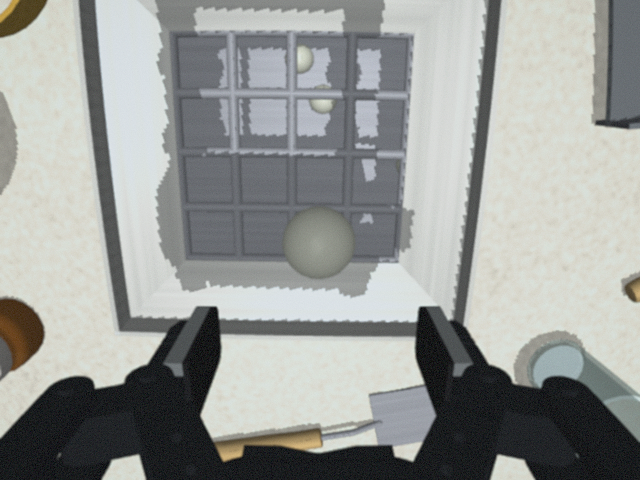

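```bash
python3 -m handwheel '[{"gripper":0.07,"tx":0,"ty":0.04,"tz":0,"roll":0},{"gripper":0.07,"tx":0,"ty":0.045,"tz":0,"roll":0},{"gripper":0.07,"tx":0,"ty":0.021,"tz":0,"roll":0},{"gripper":0.07,"tx":0,"ty":0,"tz":0,"roll":0}]' 40
python3 -m handwheel '[{"gripper":0.02,"tx":0,"ty":0,"tz":0,"roll":0},{"gripper":0.02,"tx":0,"ty":0,"tz":0,"roll":0},{"gripper":0.02,"tx":0,"ty":0,"tz":0,"roll":0},{"gripper":0.02,"tx":0,"ty":0,"tz":0,"roll":0}]' 40
python3 -m handwheel '[{"gripper":0.02,"tx":0,"ty":-0.01,"tz":0,"roll":0},{"gripper":0.02,"tx":0,"ty":-0.02,"tz":0,"roll":0},{"gripper":0.02,"tx":0,"ty":-0.03,"tz":0,"roll":0},{"gripper":0.02,"tx":0,"ty":-0.04,"tz":0,"roll":0}]' 50
python3 go.py .438 -.312 .18 75.8;python3 - <<'E'
from h import *
c=read_camera("wrist"); cv2.imwrite("pics/w28.png",c["frame"][:,:,::-1])
E
```

```text
time_s: 25.75
tool_pos: [0.567, -0.0406, 0.0764]
tool_rot: [-0.701, 0.09, -0.087, 0.702]
contact_force: [0.5, -1.2, 0.2]
finger_gap: 0.82
time_s: 26.25
tool_pos: [0.5704, -0.04, 0.0802]
tool_rot: [0.702, -0.086, 0.089, -0.701]
contact_force: [-1.0, -0.0, 6.3]
finger_gap: 0.469
time_s: 26.75
tool_pos: [0.5678, -0.0391, 0.1783]
tool_rot: [-0.702, 0.088, -0.086, 0.702]
contact_force: [0.3, 0.2, -0.7]
finger_gap: 0.462
t 26.75 pos [ 0.5678 -0.0391  0.1783] gap 0.462 F [ 0.3  0.2 -0.7] j [-0.28  0.19  1.67 -0.    1.29 -1.6 ]
tool axes x [ 0.969 -0.245 -0.003] y [-0.003  0.001 -1.   ] z [0.245 0.969 0.   ] zdir 75.8
tool-frame delta (before roll) [-0.059  -0.0015 -0.2964]
roll needed 0.0002
delta after roll [-0.0589 -0.0015 -0.2964]
```

View pics/w28.png

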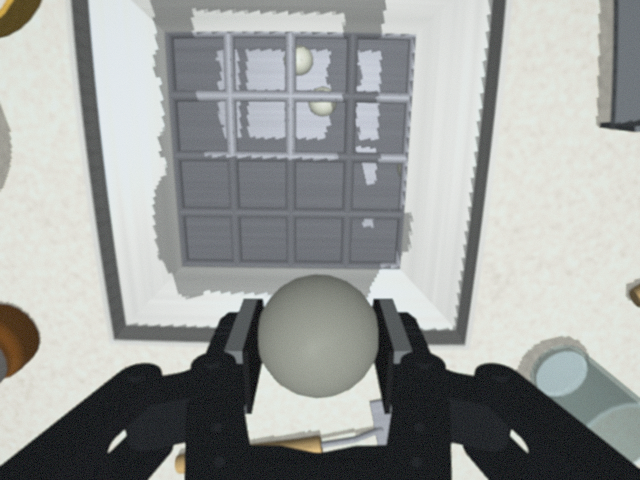

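```bash
python3 -m handwheel '[{"gripper":0.02,"tx":-0.006,"ty":-0.002,"tz":-0.02,"roll":0},{"gripper":0.02,"tx":-0.012,"ty":0,"tz":-0.04,"roll":0},{"gripper":0.02,"tx":-0.015,"ty":0,"tz":-0.045,"roll":0},{"gripper":0.02,"tx":-0.015,"ty":0,"tz":-0.045,"roll":0},{"gripper":0.02,"tx":-0.015,"ty":0,"tz":-0.045,"roll":0}]' 50
python3 -m handwheel '[{"gripper":0.02,"tx":-0.015,"ty":0,"tz":-0.045,"roll":0},{"gripper":0.02,"tx":-0.01,"ty":0,"tz":-0.035,"roll":0},{"gripper":0.02,"tx":-0.007,"ty":0,"tz":-0.021,"roll":0},{"gripper":0.02,"tx":0,"ty":0,"tz":0,"roll":0}]' 50
python3 go.py .403 -.303 .037 75.8;python3 - <<'E'
from h import *
c=read_camera("wrist"); cv2.imwrite("pics/w29.png",c["frame"][:,:,::-1])
a=read_camera("scene");crop(a,160,90,160,120,4.8,"pics/s29.png")
print(proj(c,[[.438,-.312,.025]]))
E
```

```text
time_s: 27.42
tool_pos: [0.4577, -0.2142, 0.179]
tool_rot: [-0.701, 0.088, -0.087, 0.702]
contact_force: [0.6, -0.9, -1.0]
finger_gap: 0.461
time_s: 27.92
tool_pos: [0.4024, -0.3039, 0.1792]
tool_rot: [-0.701, 0.089, -0.088, 0.702]
contact_force: [-0.0, -0.2, -0.8]
finger_gap: 0.463
t 27.93 pos [ 0.4024 -0.3039  0.1792] gap 0.463 F [-0.  -0.2 -0.8] j [-0.89  0.02  1.85 -0.    1.27 -2.21]
tool axes x [ 0.969 -0.248 -0.002] y [-0.002  0.002 -1.   ] z [0.248 0.969 0.001] zdir 75.6
tool-frame delta (before roll) [0.0007 0.1422 0.0009]
roll needed -0.0031
delta after roll [0.0007 0.1422 0.0008]
[[319.91803226 260.65198231]]
```

View pics/w29.png

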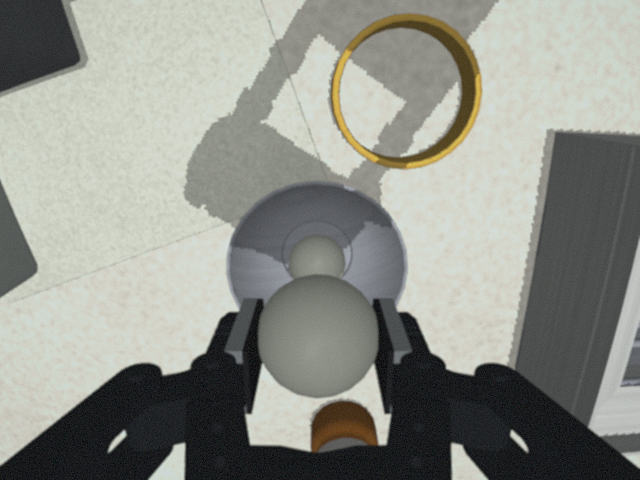

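View pics/s29.png

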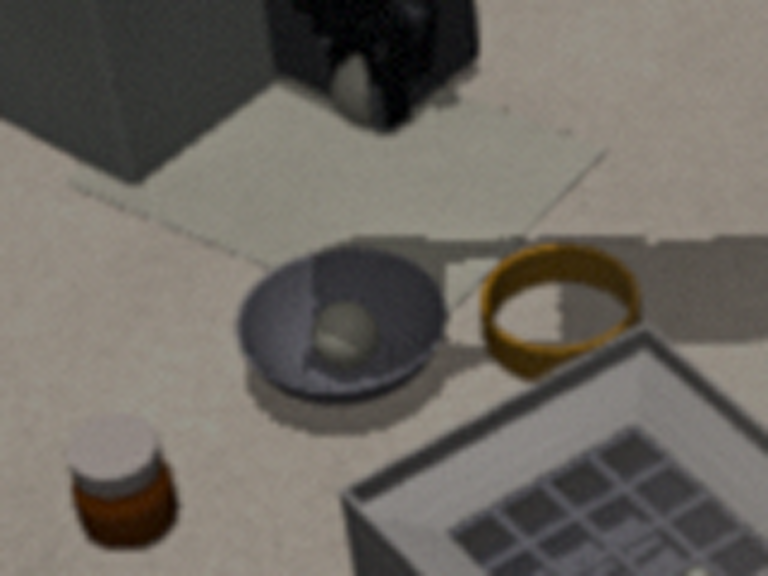

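```bash
python3 -m handwheel '[{"gripper":0.02,"tx":0.001,"ty":0.04,"tz":0.001,"roll":0},{"gripper":0.02,"tx":0,"ty":0.05,"tz":0,"roll":0},{"gripper":0.02,"tx":0,"ty":0.03,"tz":0,"roll":0},{"gripper":0.02,"tx":0,"ty":0.014,"tz":0,"roll":0},{"gripper":0.02,"tx":0,"ty":0.006,"tz":0,"roll":0}]' 50
python3 - <<'E'
from h import *
c=read_camera("wrist"); cv2.imwrite("pics/w30.png",c["frame"][:,:,::-1]); print(sense()["tool_pos"],sense()["contact_force"])
a=read_camera("scene");crop(a,160,90,160,120,4.8,"pics/s30.png")
E
```

```text
time_s: 28.65
tool_pos: [0.4058, -0.302, 0.0401]
tool_rot: [-0.702, 0.087, -0.087, 0.702]
contact_force: [-0.4, -0.9, 0.3]
finger_gap: 0.465
[ 0.40575651 -0.30220647  0.04003178] [-0.68549572  0.820767   -0.49819169]
```

View pics/w30.png

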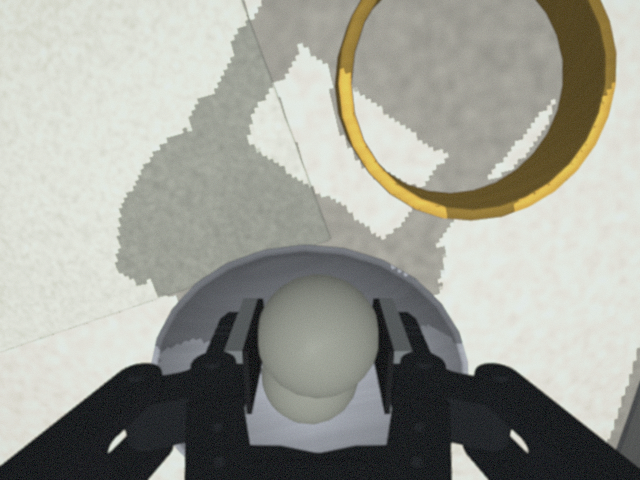

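View pics/s30.png

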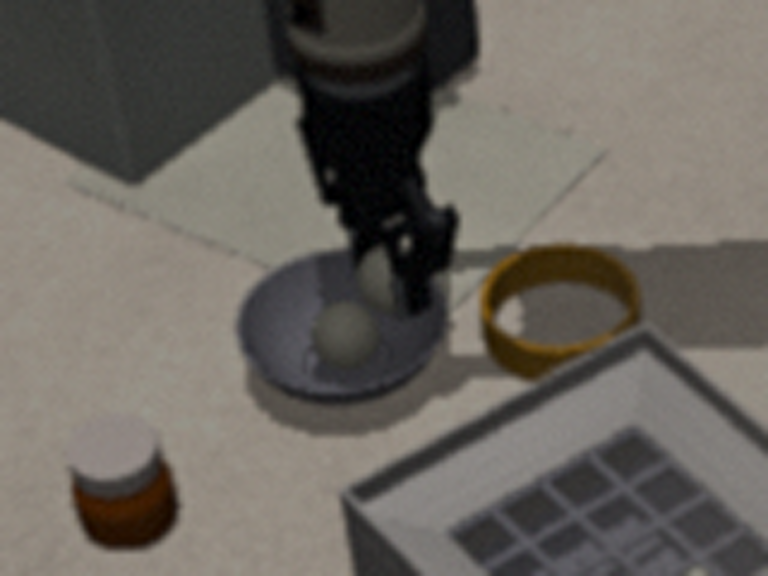

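```bash
python3 -m handwheel '[{"gripper":0.02,"tx":0,"ty":0.004,"tz":0,"roll":0},{"gripper":0.02,"tx":0,"ty":0.004,"tz":0,"roll":0},{"gripper":0.044,"tx":0,"ty":0,"tz":0,"roll":0},{"gripper":0.05,"tx":0,"ty":0,"tz":0,"roll":0},{"gripper":0.055,"tx":0,"ty":0,"tz":0,"roll":0}]' 30
python3 -m handwheel '[{"gripper":0.058,"tx":0,"ty":0,"tz":0,"roll":0},{"gripper":0.06,"tx":0,"ty":-0.02,"tz":0,"roll":0},{"gripper":0.06,"tx":0,"ty":-0.05,"tz":0,"roll":0},{"gripper":0.06,"tx":0,"ty":-0.06,"tz":0,"roll":0},{"gripper":0.06,"tx":0,"ty":-0.05,"tz":0,"roll":0}]' 30
python3 -m handwheel '[{"gripper":0.06,"tx":0,"ty":0,"tz":0,"roll":0},{"gripper":0.06,"tx":0,"ty":0,"tz":0,"roll":0},{"gripper":0.06,"tx":0,"ty":0,"tz":0,"roll":0},{"gripper":0.06,"tx":0,"ty":0,"tz":0,"roll":0},{"gripper":0.06,"tx":0,"ty":0,"tz":0,"roll":0}]' 30
python3 - <<'E'
from h import *
c=read_camera("wrist"); cv2.imwrite("pics/w31.png",c["frame"][:,:,::-1])
a=read_camera("scene");cv2.imwrite("pics/s31.png",a["frame"][:,:,::-1])
b=read_camera("side");cv2.imwrite("pics/d31.png",b["frame"][:,:,::-1])
E
```

```text
time_s: 29.38
tool_pos: [0.4057, -0.3026, 0.0325]
tool_rot: [0.702, -0.087, 0.088, -0.702]
contact_force: [-0.6, -0.7, -0.8]
finger_gap: 0.647
time_s: 30.0
tool_pos: [0.4057, -0.3026, 0.2148]
tool_rot: [0.702, -0.087, 0.088, -0.701]
contact_force: [0.4, -0.6, 0.6]
finger_gap: 0.701
time_s: 30.62
tool_pos: [0.4053, -0.3022, 0.2115]
tool_rot: [-0.701, 0.088, -0.087, 0.702]
contact_force: [-1.4, 0.3, 0.2]
finger_gap: 0.704
```

View pics/w31.png

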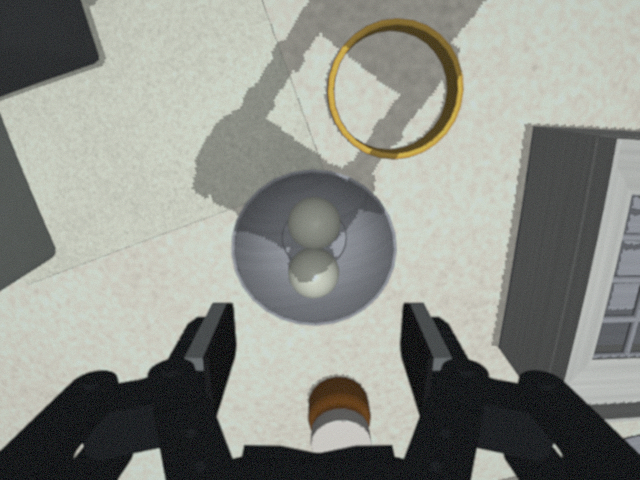

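View pics/s31.png

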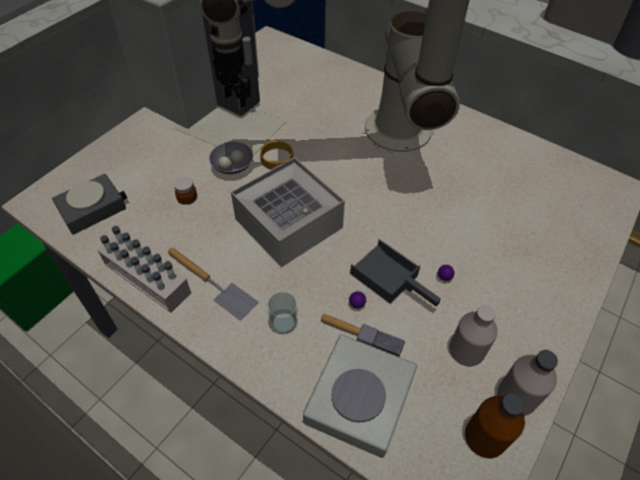

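View pics/d31.png

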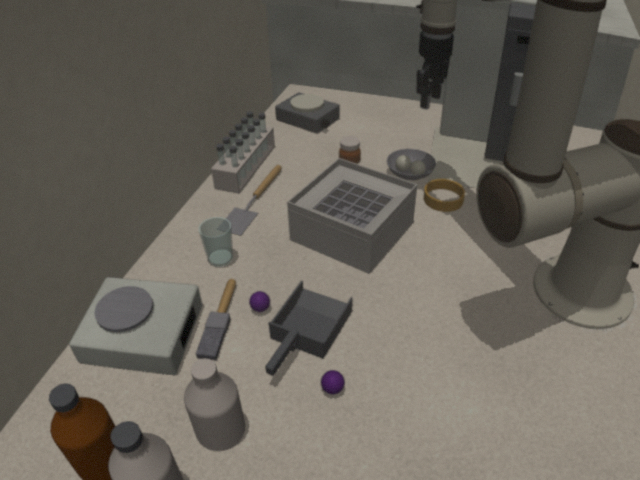

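```bash
for i in 1 2 3 4; do python3 -m handwheel '[{"gripper":0.06,"tx":0,"ty":0,"tz":0,"roll":0},{"gripper":0.06,"tx":0,"ty":0,"tz":0,"roll":0},{"gripper":0.06,"tx":0,"ty":0,"tz":0,"roll":0},{"gripper":0.06,"tx":0,"ty":0,"tz":0,"roll":0},{"gripper":0.06,"tx":0,"ty":0,"tz":0,"roll":0}]' 30 | head -1; done
python3 - <<'E'
from h import *
c=read_camera("wrist"); d=read_camera("wrist")
cv2.imwrite("pics/w32.png",c["frame"][:,:,::-1])
for _ in range(3): d=read_camera("wrist")
print(np.abs(c["frame"][150:330,220:410].astype(int)-d["frame"][150:330,220:410]).mean(), np.abs(c["frame"][20:140,0:150].astype(int)-d["frame"][20:140,0:150]).mean())
E
```

```text
time_s: 31.4
time_s: 32.02
time_s: 32.65
time_s: 33.28
2.5771832358674462 2.834740740740741
```

View pics/w32.png

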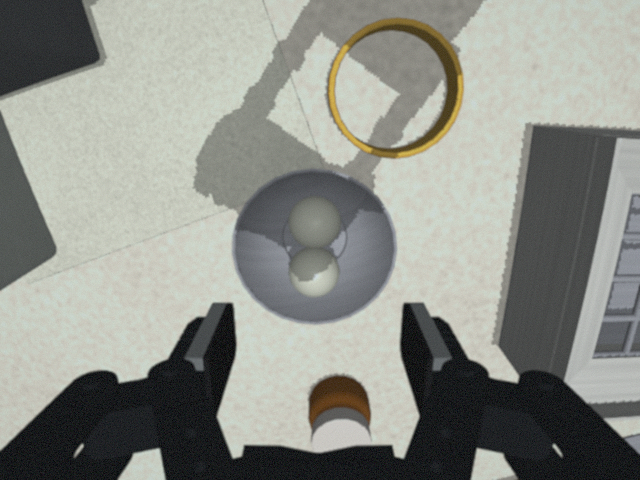

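The two big balls lie still, side by side in the dish at about (315,222) and (313,272). The change between frames is no more than picture noise, so I'm handing the job in.

```bash
python3 -c "
from plant import close_job
print(close_job())"
```

```text
the job is handed in; nothing more can be done
None
```

I poured the balls over the grate, stood the empty scoop back on the table, and put both big balls in the dish. The job was handed in at about 33.5 s of the 70 s allowed.

- **Pour:** The moves allow no tilting of the hand. I rested the scoop's floor on the grate rim, loosened the grip and raised the handle, so the scoop tipped nose-down gradually to roughly 35°.
- **Setting down:** I lowered the nose onto the table and kept lowering until the scoop turned back level in the loose grip, then let go. It stands about 15–20 mm from its first place.
- **Big balls:** I lowered the first to about 1 cm above the dish floor and the second to about 2 cm above where it came to rest, then released them.

**Last checks:**
- Both big balls lie at rest near the middle of the dish, and the scoop looks level.
- The bystanders and the purple balls look unmoved.
- The arm stood clear, well above the dish, when I handed in.
- Two or three of the four small balls could be seen in the pan through the openings. The others were hidden from view, but none was left on the grate, in the scoop or on the table.

**Disagreements and contact:**
- The two cameras differed by up to 14 mm on the dish rim; the wrist camera settled it to about 1 mm.
- There was about 6 N of upward force on the tool each time I gripped a ball on the grate, probably the fingertips touching the bars.

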